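Clear the check-weigher and run the carton in

TASK

The bench check-weigher has just been verified with test weights. Put every brass weight that is still on its pan back upright into its own well in the wooden block, the one that fits its width. With the pan empty, press the zero key fully down and let it go; then swing the stop arm back, push the foam carton along the rollers, without lifting or tipping it, fully home against the end stop of the weighing bay, and close the stop arm again behind it. Leave the other things on the bench where they are.

Things in the scene. Friction and masses are not known exactly. Their poses are not given: they have to be found in the camera images.
- weigher: bench check-weigher, fixed, 560 x 145 mm. Origin on the worktop under its centre; x across the track away from the robot, y along it towards the infeed end, z up; cartons travel towards -y into the weighing bay. White guides at x = +-62.5 mm along the whole length, tops 58 mm above the worktop. A white display unit stands behind the bay, x = 73 to 121, y = -235 to -85 mm, 92 mm high, with a round key on its top
- infeed (a point): on top of the infeed rollers, on the track's centre line, 118 mm on the infeed side (y) of the weigher's origin; axes as the weigher's. Ten free-turning steel rollers, 22 mm thick, 32 mm apart, tops 46 mm above the worktop, lie from 144 mm before this point (+y) to 144 mm past it; they are slightly stiff, so that a carton soon stops when it is let go
- bay (a point): point on the weighing pan's centre line, 46 mm above the worktop, at which the carton's origin lies when the carton is fully home against the end stop; axes as the weigher's. The flat dark pan (45 mm above the worktop) reaches from 117 mm on the infeed side (+y) of it to the upright end stop 94 mm past it (-y)
- stop_arm (a joint): flat steel stop arm at the bay's entry on a vertical hinge behind the far guide, 60 to 78 mm above the worktop. 0 = closed, reaching over the far half of the track towards the robot; grows as it swings back towards the infeed; at 1.57 it lies along the far guide, out of a carton's way; ends at 1.7. Friction (about 1 N at its grip) keeps it where it is left; may start ajar
- stop_grip (a point): on the upright round black grip post near the stop arm's free end (16 mm thick, from 77 to 123 mm above the worktop), at 102 mm; it can be pinched from above at any yaw and turns freely between the fingers; 70 mm from the hinge axis
- stop_hinge (a point): on the stop arm's vertical hinge axis, at the height of stop_grip; axes as the weigher's. The arm points to -x at joint 0 and to +y at 1.57; its tip sweeps a radius of 80 mm. A carton at home leaves 11 mm beside the closed arm
- zero_key (a joint): round black push key (26 mm wide, on a low grey collar) on top of the display unit; 0 = up, 0.005 m = fully down; springs back; about 5 N presses it fully down. It zeroes the scale
- zero_key_top (a point): centre of the key's top face, which is pressed straight down
- carton: closed white foam shipping box with a brown tape, 119 x 188 x 61 mm (x, y, z), about 450 g, too wide to grasp; origin at the centre of its underside, y axis along the track; starts on the infeed rollers. Moves with about 1 to 4 N
- weight_block: fixed wooden storage block, 64 x 226 x 30 mm (x, y, z) with four round flat-bottomed wells in a row along its y axis, one for each weight; origin under its centre
- flask: stoppered conical flask, 75 mm wide, 114 mm high, behind the weigher; origin at the centre of its underside; a bystander
- beaker: glass beaker, 78 mm wide, 92 mm high, behind the weigher; origin at the centre of its underside; a bystander
- reagent_box: white lidded box 77 x 62 x 75 mm behind the weigher; origin at the centre of its underside; a bystander
- wash: plastic wash bottle with a bent nozzle, 185 mm high, left of the weigher; origin at the centre of its underside; a bystander
- timer1: small grey timer lying flat, 62 x 66 x 18 mm, to the left of the block; origin at the centre of its underside; a bystander
- weight_1_mid (a point): centre, half-way up, of the largest brass test weight: an upright cylinder 48 mm thick and 56 mm high with a knob on top, 80 mm high in all, 650 g; its z axis is its own axis. Starts standing on the weighing pan; grip the cylinder across the track, about 36 mm above its foot. May be absent (then None)
- weight_2_mid (a point): centre, half-way up, of the second largest brass test weight: an upright cylinder 41 mm thick and 50 mm high with a knob on top, 72 mm high in all, 420 g; its z axis is its own axis. Starts standing on the weighing pan; grip the cylinder across the track, about 36 mm above its foot. May be absent (then None)
- weight_3_mid (a point): centre, half-way up, of the third largest brass test weight: an upright cylinder 34 mm thick and 45 mm high with a knob on top, 66 mm high in all, 250 g; its z axis is its own axis. Starts standing on the weighing pan; grip the cylinder across the track, about 36 mm above its foot. May be absent (then None)
- weight_4_mid (a point): centre, half-way up, of the smallest brass test weight: an upright cylinder 27 mm thick and 42 mm high with a knob on top, 60 mm high in all, 130 g; its z axis is its own axis. Starts standing on the weighing pan; grip the cylinder across the track, about 36 mm above its foot. May be absent (then None)
- well_1 (a point): centre of the mouth of the widest well, 54 mm wide and 12 mm deep, the home of the largest weight; the mouth is 30 mm above the worktop; axes as the block's (x across the row of wells)
- well_2 (a point): centre of the mouth of the second widest well, 47 mm wide and 12 mm deep, the home of the second largest weight; the mouth is 30 mm above the worktop; axes as the block's (x across the row of wells)
- well_3 (a point): centre of the mouth of the third widest well, 40 mm wide and 12 mm deep, the home of the third largest weight; the mouth is 30 mm above the worktop; axes as the block's (x across the row of wells)
- well_4 (a point): centre of the mouth of the narrowest well, 33 mm wide and 12 mm deep, the home of the smallest weight; the mouth is 30 mm above the worktop; axes as the block's (x across the row of wells)
Things that resemble listed ones, but are neither listed nor needed, are in the scene too. What is shaped like the part that bears weight_1_mid but green is not meant.

How it is judged:
On the way, in this order (a step that is already met when the one before it is completed fails the run):
1. every weight present is back in its own well (horizontal distance between weight_1_mid and well_1 below 0.006 m and z of weight_1_mid in the frame of well_1 below 0.033 m and angle between each of weight_1_mid, weight_2_mid, weight_3_mid, weight_4_mid's own z axis and vertical below 0.12 rad and horizontal distance between weight_2_mid and well_2 below 0.006 m and z of weight_2_mid in the frame of well_2 below 0.029 m and horizontal distance between weight_3_mid and well_3 below 0.006 m and z of weight_3_mid in the frame of well_3 below 0.026 m and horizontal distance between weight_4_mid and well_4 below 0.006 m and z of weight_4_mid in the frame of well_4 below 0.023 m), for 0.2 s.
2. with the pan empty, the zero key is pressed down (value of joint zero_key above 0.0035 m and y of carton in the frame of bay above 0.2 m), for 0.05 s.
3. the carton is fully home in the bay, against the end stop (y of carton in the frame of bay below 0.007 m and horizontal distance between carton and bay below 0.009 m and angle between carton's own z axis and vertical below 0.05 rad), for 0.2 s.
4. the stop arm is closed behind the carton (value of joint stop_arm below 0.1 rad), for 0.2 s.
At the end, for the whole second after the job is handed in: Each weight present stands upright in its own well (within 6 mm of the well's centre, foot within 5 mm of its floor); the carton lies flat on the pan at rest, its tail clear of the stop arm, within 7 mm of the end stop; the stop arm is closed (below 0.1 rad) and the zero key is up again (all of step 1 and all of step 3 and linear speed of carton below 0.02 m/s and value of joint stop_arm below 0.1 rad and value of joint zero_key below 0.001 m); the robot touches nothing.
It fails at once if the carton is tipped or lifted off the track (angle between carton's own z axis and vertical above 0.3 rad or z of carton in the frame of bay above 0.03 m).
It fails at once if a test weight is knocked over (angle between any of weight_1_mid, weight_2_mid, weight_3_mid, weight_4_mid's own z axis and vertical above 0.8 rad).
It fails at once if a bystander (flask, beaker, white box, wash bottle, timer) is pushed more than 30 mm (distance of any of flask, beaker, reagent_box, wash, timer1 from where it was at the start of the episode above 0.03 m).
Of weight_1, weight_2, weight_3, weight_4 only 3 to 4 are there at a start; the rules pass over those that are not, and their reading is None.
At some moment in a run one of carton may be knocked a few centimetres aside while the robot is not near it.
It also fails if it takes over 210 s, if anything falls off the work surface, if the arm or the gripper's body presses on something with over 40 N, if the wrist force passes 120 N, or if a joint passes its speed limit or range.

ROBOT

A 7-joint arm with a two-finger parallel gripper is mounted at the origin on a cart in front of the work surface, level with it; the furniture and walls round the work are solid. World frame = base frame: x ahead of the robot, y to its left, z up, the work surface at z = 0. Lengths are in m, angles in rad, forces in N, time in s.
With the tool pointing down it reaches from about 0.425 to 1.025 m from the base axis. Payload 9.4 kg.
Tool frame: the origin (TCP) lies at the very end of the fingers, on their centre line; the grasp point (between the pads) lies robot.grip_depth behind it (robot.grip_depth is the distance from the TCP to the grasp point, in m); z points along the fingers, y is the direction in which the jaws open and shut (so a half turn about z gives the same grasp; the last joint's range is limited). The gripper opens to 85 mm and grips with 20 to 120 N. Pads are 22 mm wide; open, the fingers measure 114 mm over their backs; the gripper's body (76 mm by 85 mm) begins 54 mm behind the grasp point. The pads swing forward as they close: fully open they stand 13 mm farther back than shut.
Start: joints at [-1.273, 0.599, -0.003, 1.599, 0.002, 0.943, -0.08], TCP at [0.265, 0.675, 0.231] pointing down, gripper open.
Joint ranges: [-2.57, 2.57], [-0.35, 1.97], [-1.29, 1.29], [0.11, 2.56], [-1.05, 4.19], [0.11, 1.86], [-2.63, 2.63]. Speed limits (rad/s): [2.22, 2.22, 3.01, 3.01, 3.14, 3.14, 3.14].

INTERFACE

Orientations are given as a unit quaternion [w, x, y, z].
In Python, from cell import robot gives the robot as it stands. The module is installed in compiled form; this text tells all that it offers.
- The arm moves only by the tool arm_command, never from a script. Its argument "steps" is text: rows parted by semicolons, each of 7 numbers parted by spaces: the shift along the tool's x, y, z in m, then the turn, a rotation vector about the tool's x, y, z in degrees, then the closure, from 0 (fully open) to 1 (shut). In form: x y z rx ry rz jaw; .... A call has 1 to 20 rows; each row is the pose to reach, as a shift and turn from the pose commanded when the call began, along the tool's axes at that moment; what a row does not reach only later rows make up. A row lasts 1/10 s, in which the tool goes at most 50 mm and 8.59 degrees, less where a joint would pass 70% of its speed; a pose out of reach is approached as far as the arm can. A call with a gripper value outside its range is refused whole. The fingers move at their own pace and stop on an object; "force" is the grip in N (left out, the last holds). Time passes only in rows, so rows that repeat a pose let the fingers close. It gives the time, the measured TCP pose, the force and the opening at its end, in the units of the state.
- robot.observe(): the state, without advancing time (a new reading comes with each control period).
- robot.camera(name): name is "scene" or "top"; returns a dict with "image" (420x560x3 uint8, blue, green, red), "depth" (420x560 float32, m along the optical axis (not along the pixel's ray), 0 where there is no reading), "camera_matrix" (3x3 intrinsics, pixels), "pose" (4x4, takes a point from camera to world coordinates). Camera axes: x right, y down, z forward; pixel columns grow to the right and rows downward; lengths in m; the calibration is good to about 2 mm. A picture is of the moment at which its call begins.
- robot.sign_off(): hands the job in, once; it reports no verdict.
The state is a dict: "clock": time; "joints": joint angles; "joint_velocities": joint speeds; "joint_torque": joint torques, N m; "position": TCP position; "ee_rot": TCP orientation; "contact_force": force on the tool from outside, world axes, zero at the start; "wrist_torque": the same for the moment, N m; "finger_gap": opening from 0.0 (shut) to 1.0 (fully open).
Only numpy, scipy, OpenCV 4.12 (cv2) and the standard library are available. Lean on these libraries where they do the work, as an engineer would, in place of code of your own. Each camera call takes 0.05 s, during which the arm holds its last target.

## Working session

There is one attempt and no reset: what is moved stays moved. The work goes in short steps, Python scripts to look and compute and a tool call to move; the robot and the scene stay as the last step left them, time stands still between calls to the robot, and variables do not carry over. Pictures are saved under pics/ and viewed, and the job is handed in when it is done.

Besides the shell and the picture viewer there is one more tool, called after ">>>" as a command line: name --argument value ..., lists and objects as JSON in quotes. arm_command: Moves the arm, as the interface text tells. Its arguments: {"type":"object","properties":{"steps":{"type":"string"},"force":{"type":"number"}},"required":["steps"]}

```bash
mkdir -p pics; python3 - <<'E'
from cell import robot
import cv2,numpy as np
print(robot.observe(), robot.grip_depth)
for n in("scene","top"):
    c=robot.camera(n); cv2.imwrite(f"pics/{n}0.png",c["image"]); np.savez(f"pics/{n}0.npz",**c)
    print(n,c["camera_matrix"],c["pose"])
E
```

```text
{'clock': 0.0, 'joints': array([-1.27269585,  0.60014802, -0.00253703,  1.60017957,  0.0017934 ,
        0.94291561, -0.07983901]), 'joint_velocities': array([-6.67700848e-04, -3.19859701e-05,  2.29016832e-04,  1.87944137e-03,
       -1.31622140e-09,  1.17996392e-04, -3.82273870e-04]), 'joint_torque': array([ 2.67251744e-04, -7.76468754e+01,  1.56496592e+00, -2.58007210e+01,
        1.23696381e-02,  9.29575064e-03,  5.02545717e-06]), 'position': array([0.26524733, 0.67419083, 0.23038278]), 'ee_rot': array([-8.01239910e-05,  1.86300036e-01,  9.82492553e-01, -8.20286018e-04]), 'contact_force': array([ 0.0806558 , -0.99019153, -0.15301806]), 'wrist_torque': array([-0.02537872, -0.0403822 , -0.01956841]), 'finger_gap': 0.9972991252914106} 0.0187
scene [[513.50538044   0.         279.42724994]
 [  0.         513.50538044 217.32603156]
 [  0.           0.           1.        ]] [[ 0.82259967 -0.4186118   0.38482975  0.04247566]
 [-0.56845817 -0.62160661  0.53894389 -0.64547988]
 [ 0.01360444 -0.66209469 -0.7492967   1.06707438]
 [ 0.          0.          0.          1.        ]]
top [[450.44800057   0.         286.71604612]
 [  0.         450.44800057 209.56492706]
 [  0.           0.           1.        ]] [[ 0.00639157 -0.98768864  0.15630195  0.34816182]
 [-0.99994861 -0.00754285 -0.00677372  0.06282599]
 [ 0.00786929 -0.15625062 -0.98768609  1.46138179]
 [ 0.          0.          0.          1.        ]]
```

View pics/scene0.png

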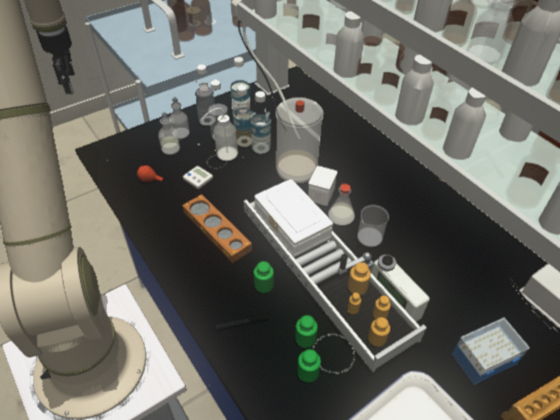

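View pics/top0.png

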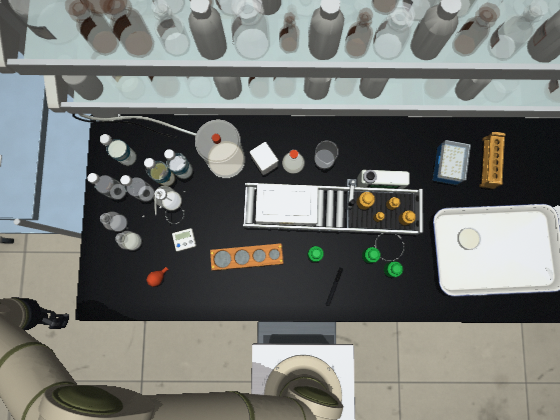

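```bash
cat > h.py <<'E'
import numpy as np,cv2
from cell import robot
def load(f): 
    d=np.load(f); return {k:d[k] for k in d.files}
def cloud(c):
    D=c["depth"];K=c["camera_matrix"];P=c["pose"]
    v,u=np.mgrid[:D.shape[0],:D.shape[1]]
    p=np.stack([(u-K[0,2])/K[0,0]*D,(v-K[1,2])/K[1,1]*D,D],-1)
    return p@P[:3,:3].T+P[:3,3]
def rayz(c,u,v,z):
    K=c["camera_matrix"];P=c["pose"]
    d=P[:3,:3]@np.array([(u-K[0,2])/K[0,0],(v-K[1,2])/K[1,1],1]);o=P[:3,3]
    return o+d*(z-o[2])/d[2]
def proj(c,p):
    K=c["camera_matrix"];P=c["pose"]
    q=P[:3,:3].T@(np.asarray(p,float)-P[:3,3]); q=K@q; return q[:2]/q[2]
def crop(c,name,u0,v0,u1,v1,s):
    im=c["image"][v0:v1,u0:u1]; cv2.imwrite(name,cv2.resize(im,None,fx=s,fy=s,interpolation=cv2.INTER_CUBIC))
E
python3 - <<'E'
from h import *
t=load("pics/top0.npz");s=load("pics/scene0.npz")
crop(t,"pics/c1.png",235,135,435,255,4)
crop(t,"pics/c2.png",200,235,300,280,7)
crop(s,"pics/c3.png",300,210,450,370,4)
for c,n in((t,"top"),(s,"scene")):
    X=cloud(c); z=X[...,2]
    ok=(c["depth"]>0)&(X[...,0]>.3)&(X[...,0]<1)&(abs(X[...,1])<.6)
    print(n,"table z",np.median(z[ok&(abs(z)<.02)]))
    hsv=cv2.cvtColor(c["image"],cv2.COLOR_BGR2HSV)
    m=((hsv[...,0]>8)&(hsv[...,0]<28)&(hsv[...,1]>140)&(hsv[...,2]>80)&ok).astype(np.uint8)
    k,l,st,ce=cv2.connectedComponentsWithStats(m)
    for i in range(1,k):
        if st[i,4]>25:
            P=X[l==i]; print(st[i],P.mean(0).round(3),"z max",P[:,2].max().round(3),P[:,:2].min(0).round(3),P[:,:2].max(0).round(3))
E
```

```text
top table z 0.0011957919878147205
[487 157   7  27  97] [ 0.695 -0.595  0.06 ] z max 0.073 [ 0.659 -0.6  ] [ 0.746 -0.586]
[481 159   5  27  69] [ 0.698 -0.594  0.017] z max 0.029 [ 0.661 -0.6  ] [ 0.753 -0.584]
[359 192  16  16 192] [ 0.596 -0.189  0.111] z max 0.131 [ 0.575 -0.225] [ 0.621 -0.168]
[389 197  11  11  97] [ 0.589 -0.277  0.098] z max 0.115 [ 0.575 -0.306] [ 0.614 -0.262]
[402 210  13  14 140] [ 0.544 -0.318  0.103] z max 0.122 [ 0.526 -0.364] [ 0.571 -0.3  ]
[376 212   9   9  59] [ 0.548 -0.232  0.094] z max 0.11 [ 0.537 -0.256] [ 0.566 -0.221]
[210 244  73  26 818] [0.424 0.173 0.03 ] z max 0.039 [0.383 0.067] [0.464 0.295]
scene table z -0.0006337168486456601
[ 183  195   68   62 1011] [0.42  0.169 0.027] z max 0.035 [0.379 0.063] [0.471 0.326]
[350 263  20  19 267] [ 0.591 -0.198  0.111] z max 0.128 [ 0.573 -0.218] [ 0.616 -0.171]
[349 292  12  14 122] [ 0.546 -0.237  0.091] z max 0.108 [ 0.533 -0.25 ] [ 0.585 -0.202]
[376 296  14  16 175] [ 0.585 -0.283  0.098] z max 0.114 [ 0.572 -0.298] [ 0.619 -0.247]
[371 316  19  21 302] [ 0.54  -0.324  0.102] z max 0.12 [ 0.523 -0.343] [ 0.588 -0.284]
[515 388  25  21 121] [ 0.7   -0.596  0.048] z max 0.073 [ 0.657 -0.6  ] [ 0.777 -0.587]
```

```bash
ls pics
```

```text
c1.png
c2.png
c3.png
scene0.npz
scene0.png
top0.npz
top0.png
```

View pics/c1.png

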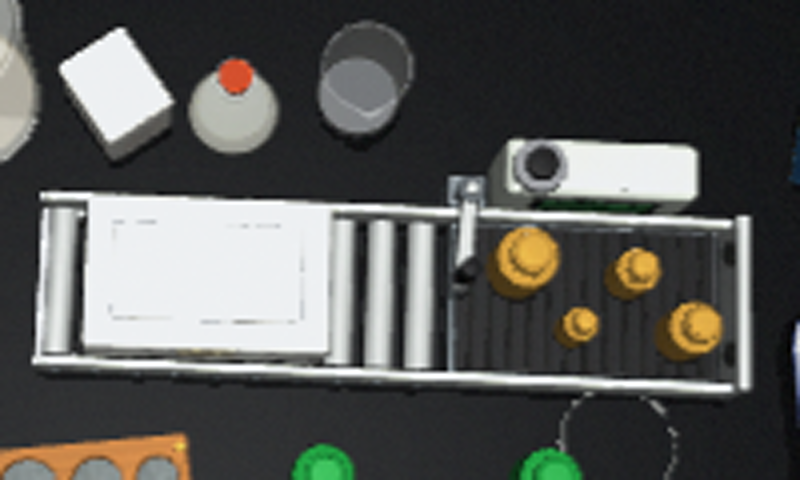

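View pics/c2.png

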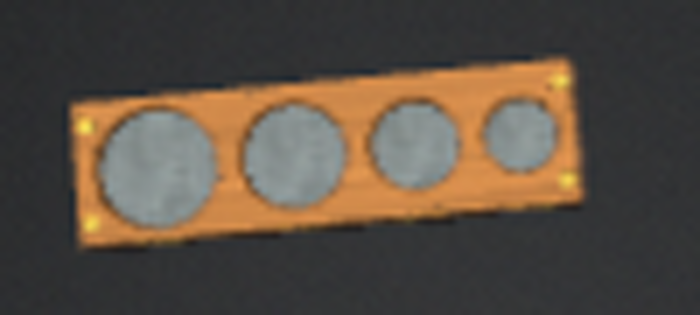

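View pics/c3.png

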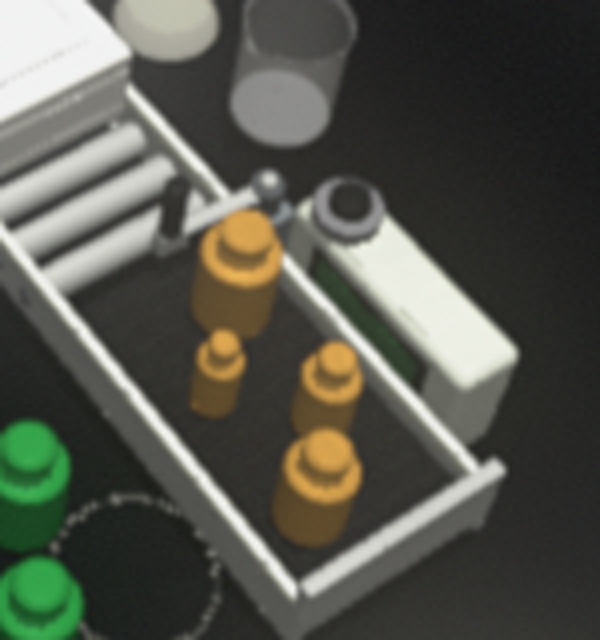

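```bash
cat >> h.py <<'E'
from scipy.optimize import minimize
def sil(c,rings,S=8):
    pts=[]
    a=np.linspace(0,2*np.pi,40,endpoint=False)
    for x,y,z,r in rings:
        for t in a: pts.append(proj(c,[x+r*np.cos(t),y+r*np.sin(t),z]))
    return cv2.convexHull(np.float32(pts))
def masks(c,lo,hi):
    hsv=cv2.cvtColor(c["image"],cv2.COLOR_BGR2HSV); return cv2.inRange(hsv,lo,hi)
def fitw(c,x0,y0,zf,r,h,H,lo=(8,110,50),hi=(30,255,255)):
    S=8
    u,v=proj(c,[x0,y0,zf+h/2]).round().astype(int); W=24
    m=masks(c,lo,hi)[v-W:v+W,u-W:u+W]
    def cost(p,):
        x,y=p
        h1=sil(c,[(x,y,zf,r),(x,y,zf+h,r)]); h2=sil(c,[(x,y,zf+h,r*.55),(x,y,zf+H,r*.55)])
        im=np.zeros((2*W*S,2*W*S),np.uint8)
        for hh in(h1,h2): cv2.fillConvexPoly(im,np.int32(np.round((hh[:,0]-[u-W,v-W]+.5)*S)),1)
        f=cv2.resize(im.astype(np.float32),(2*W,2*W),interpolation=cv2.INTER_AREA)
        b=m>0
        # only own blob
        near=cv2.dilate((f>0).astype(np.uint8),np.ones((5,5)))>0
        b=b&near
        return 1-np.minimum(f,b).sum()/np.maximum(f,b).sum()
    best=None
    for dx in(-.006,0,.006):
        for dy in(-.006,0,.006):
            q=minimize(cost,[x0+dx,y0+dy],method="Nelder-Mead",options=dict(initial_simplex=[[x0+dx,y0+dy],[x0+dx+.004,y0+dy],[x0+dx,y0+dy+.004]],xatol=1e-4,fatol=1e-4))
            if best is None or q.fun<best.fun:best=q
    return best.x,best.fun
WS={1:(.024,.056,.080),2:(.0205,.050,.072),3:(.017,.045,.066),4:(.0135,.042,.060)}
E
python3 - <<'E'
from h import *
t=load("pics/top0.npz");s=load("pics/scene0.npz")
g={1:(.596,-.194),2:(.542,-.322),3:(.587,-.281),4:(.547,-.235)}
for i,(x,y) in g.items():
    for c in(t,s):
        q,f=fitw(c,x,y,.045,*WS[i]); print(i,q.round(4),round(f,3))
# block
for n,c in(("t",t),("s",s)):
    m=masks(c,(5,110,50),(30,255,255)); 
    k,l,st,ce=cv2.connectedComponentsWithStats(m)
    b=rayproj=None
    u,v=proj(c,[.424,.173,.03]).astype(int)
    cand=[i for i in range(1,k) if st[i,4]>500]
    i=min(cand,key=lambda i:np.hypot(*(ce[i]-[u,v])))
    cs,_=cv2.findContours((l==i).astype(np.uint8),cv2.RETR_CCOMP,cv2.CHAIN_APPROX_NONE)
    for ct in cs:
        if len(ct)<12: continue
        w=np.array([rayz(c,*p[0],.03)[:2] for p in ct]).astype(np.float32)
        if len(ct)>80: print(n,"rect",cv2.minAreaRect(w*1000))
        else: print(n,"ell",cv2.fitEllipse(w*1000))
E
```

```text
1 [ 0.5993 -0.1924] 0.055
1 [ 0.5969 -0.1927] 0.107
2 [ 0.5469 -0.3217] 0.062
2 [ 0.5451 -0.3209] 0.108
3 [ 0.5923 -0.2799] 0.073
3 [ 0.5897 -0.2801] 0.156
4 [ 0.5498 -0.235 ] 0.081
4 [ 0.5478 -0.2351] 0.187
t rect ((423.475830078125, 180.02566528320312), (67.01473999023438, 228.2899627685547), 5.663957118988037)
t ell ((415.9332580566406, 255.89161682128906), (56.05507278442383, 56.8502082824707), 94.02330780029297)
t ell ((427.24725341796875, 140.03732299804688), (41.972312927246094, 43.49715805053711), 7.835465908050537)
t ell ((422.2813720703125, 194.31216430664062), (48.94758987426758, 50.486717224121094), 61.63547134399414)
t ell ((432.04119873046875, 92.51264190673828), (36.18629837036133, 37.362403869628906), 3.1772451400756836)
s rect ((417.91180419921875, 170.34938049316406), (79.12806701660156, 247.47845458984375), 5.337637901306152)
s ell ((428.7138977050781, 86.91812133789062), (31.34619903564453, 34.90528106689453), 52.1208381652832)
s ell ((424.1295166015625, 134.2473602294922), (38.775028228759766, 41.0289192199707), 73.06774139404297)
s ell ((418.5655822753906, 189.07080078125), (46.4248046875, 49.0870246887207), 63.205909729003906)
s ell ((412.743896484375, 250.43487548828125), (52.74416732788086, 56.132469177246094), 69.35613250732422)
```

```bash
python3 - <<'E'
from h import *
t=load("pics/top0.npz");s=load("pics/scene0.npz")
X=cloud(t)
def P(cu,cv,z): 
    q=rayz(t,cu/4+235-.375,cv/4+135-.375,z); return q
A={ "nearL":(33,362,.058),"nearR":(735,392,.058),"farL":(42,193,.058),"farR":(728,225,.058)}
for k,a in A.items(): print(k,P(*a).round(4))
print("grip",P(466,266,.123),"hinge",P(467,188,.085),"key",P(543,163,.1))
for z in(.1,.107):print("carton",[P(u,v,z)[:2].round(4) for u,v in((88,197),(332,210),(330,352),(84,347))])
u,v=370,175
print("depth key",X[174:178,369:374,2].round(3)); print("disp",X[172:178,378:400:4,2].round(3))
u,v=proj(s,[.55,-.1,.058]);print(u,v)
# shelf
for x in range(100,560,60): 
  print(x,[X[r,x].round(2).tolist() for r in (60,75,95,108)])
E
```

```text
nearL [0.5198 0.1903 0.058 ]
nearR [ 0.5002 -0.3602  0.058 ]
farL [0.6552 0.1861 0.058 ]
farR [ 0.6336 -0.3599  0.058 ]
grip [ 0.58725809 -0.14074608  0.123     ] hinge [ 0.65599941 -0.14829842  0.085     ] key [ 0.67295001 -0.20531826  0.1       ]
carton [array([0.6432, 0.1469]), array([ 0.6344, -0.0414]), array([ 0.524 , -0.0394]), array([0.5265, 0.1479])]
carton [array([0.6416, 0.1464]), array([ 0.633 , -0.0409]), array([ 0.5231, -0.0389]), array([0.5255, 0.1475])]
depth key [[0.113 0.113 0.112 0.117 0.113]
 [0.116 0.113 0.115 0.115 0.118]
 [0.123 0.112 0.116 0.114 0.112]
 [0.115 0.113 0.111 0.113 0.115]]
disp [[0.092 0.097 0.098 0.089 0.089 0.091]
 [0.093 0.091 0.098 0.101 0.089 0.094]
 [0.093 0.09  0.093 0.087 0.089 0.093]
 [0.094 0.088 0.093 0.091 0.091 0.092]
 [0.094 0.09  0.092 0.093 0.094 0.089]
 [0.089 0.092 0.096 0.091 0.092 0.092]]
318.0534391297808 265.39208972776777
100 [[0.8, 0.45, 0.58], [0.79, 0.47, 0.53], [0.83, 0.55, 0.33], [0.79, 0.54, 0.34]]
160 [[0.8, 0.32, 0.58], [0.79, 0.34, 0.53], [0.83, 0.39, 0.34], [0.79, 0.39, 0.34]]
220 [[0.82, 0.2, 0.55], [0.79, 0.2, 0.54], [0.83, 0.23, 0.33], [0.79, 0.23, 0.35]]
280 [[0.82, 0.07, 0.56], [0.79, 0.07, 0.54], [0.83, 0.07, 0.34], [0.79, 0.07, 0.35]]
340 [[0.82, -0.06, 0.56], [0.79, -0.06, 0.54], [0.84, -0.08, 0.33], [0.79, -0.08, 0.35]]
400 [[0.82, -0.18, 0.56], [0.79, -0.19, 0.55], [0.84, -0.25, 0.32], [0.79, -0.24, 0.35]]
460 [[0.82, -0.31, 0.56], [0.79, -0.32, 0.55], [0.83, -0.4, 0.34], [0.8, -0.39, 0.35]]
520 [[0.82, -0.44, 0.56], [0.79, -0.45, 0.55], [0.84, -0.57, 0.33], [0.8, -0.55, 0.35]]
```

>>> arm_command --steps "-0.596 -0.742 0.03 0 0 68.5 0.47;-0.596 -0.742 0.03 0 0 68.5 0.47;-0.596 -0.742 0.03 0 0 68.5 0.47;-0.596 -0.742 0.03 0 0 68.5 0.47;-0.596 -0.742 0.03 0 0 68.5 0.47;-0.596 -0.742 0.03 0 0 68.5 0.47;-0.596 -0.742 0.03 0 0 68.5 0.47;-0.596 -0.742 0.03 0 0 68.5 0.47;-0.596 -0.742 0.03 0 0 68.5 0.47;-0.596 -0.742 0.03 0 0 68.5 0.47;-0.596 -0.742 0.03 0 0 68.5 0.47;-0.596 -0.742 0.03 0 0 68.5 0.47;-0.596 -0.742 0.03 0 0 68.5 0.47;-0.596 -0.742 0.03 0 0 68.5 0.47;-0.596 -0.742 0.03 0 0 68.5 0.47;-0.596 -0.742 0.03 0 0 68.5 0.47;-0.596 -0.742 0.03 0 0 68.5 0.47;-0.596 -0.742 0.03 0 0 68.5 0.47;-0.596 -0.742 0.03 0 0 68.5 0.47;-0.596 -0.742 0.03 0 0 68.5 0.47" --force 40

```text
clock: 2.1
position: [0.5488, -0.2415, 0.2012]
ee_rot: [0.002, 0.71, 0.705, -0.001]
contact_force: [-0.3, 0.5, -0.6]
finger_gap: 0.528
```

```bash
python3 - <<'E'
from h import *
for n in("scene","top"):
    c=robot.camera(n); np.savez(f"pics/{n}1.npz",**c)
    if n=="scene": crop(c,"pics/s1.png",280,180,460,340,4)
    else: crop(c,"pics/t1.png",310,140,450,260,5)
print(robot.observe())
E
```

```text
{'clock': 2.2, 'joints': array([ 0.07911275,  0.49938969,  0.33742639,  1.94636123, -0.23797169,
        0.7349259 ,  0.5536461 ]), 'joint_velocities': array([-0.04523658, -0.01880565, -0.02618775,  0.03228553, -0.00278082,
        0.00234199, -0.00949611]), 'joint_torque': array([  2.54501335, -61.67319775,   7.27713034, -21.87076271,
         0.13953364,  -0.12879486,   0.16015295]), 'position': array([ 0.54790327, -0.23543363,  0.20070812]), 'ee_rot': array([-2.99989696e-04,  7.07966346e-01,  7.06245997e-01, -3.92167727e-04]), 'contact_force': array([-0.35861323,  1.01633007,  0.11505089]), 'wrist_torque': array([-0.01303177,  0.04496203,  0.02692829]), 'finger_gap': 0.532859832238154}
```

View pics/s1.png

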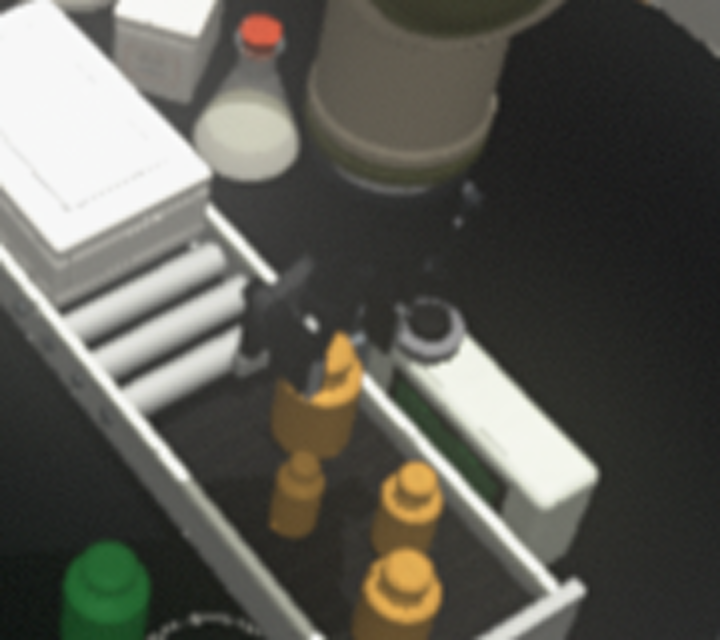

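View pics/t1.png

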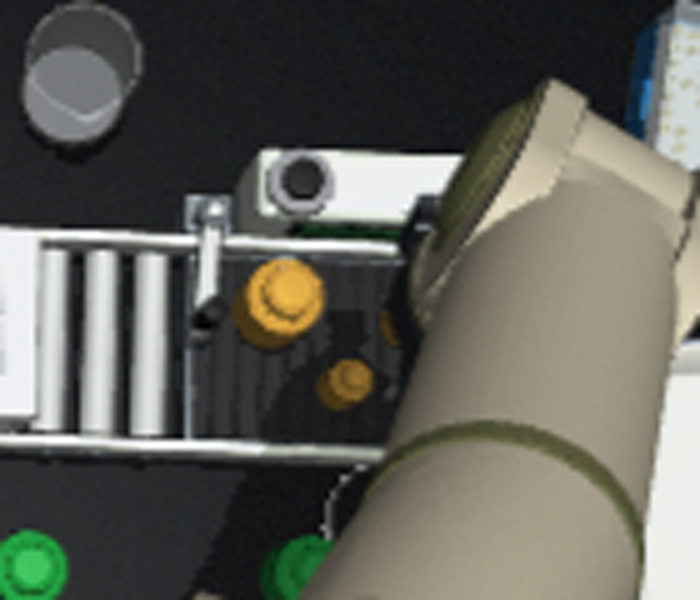

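>>> arm_command --steps "0 0.001 0.05 0 0 0 0.47;0 0.001 0.09 0 0 0 0.47;0 0.001 0.11 0 0 0 0.47;0 0.001 0.125 0 0 0 0.47;0 0.001 0.137 0 0 0 0.47;0 0.001 0.137 0 0 0 0.47;0 0.001 0.137 0 0 0 0.47"

```text
clock: 2.9
position: [0.5498, -0.2339, 0.065]
ee_rot: [0.0, 0.707, 0.707, 0.0]
contact_force: [-0.1, -0.3, 0.3]
finger_gap: 0.531
```

```bash
python3 - <<'E'
from h import *
c=robot.camera("scene"); np.savez(f"pics/scene2.npz",**c)
crop(c,"pics/s2.png",300,220,430,340,5)
o=robot.observe();print(o["position"],o["contact_force"],o["finger_gap"],proj(c,o["position"]))
E
```

```text
[ 0.54999207 -0.23408803  0.06529734] [0.0324125  0.07748383 0.6557126 ] 0.5283064465890623 [354.18700087 303.12408385]
```

View pics/s2.png

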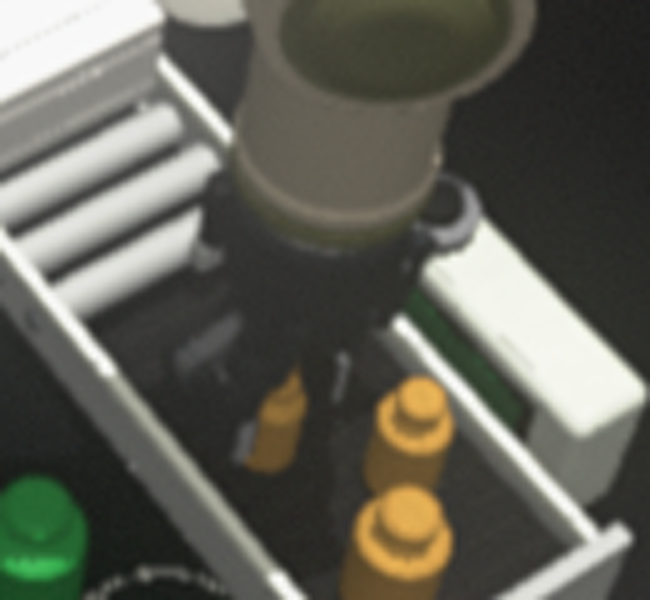

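>>> arm_command --steps "0 0 0.002 0 0 0 0.47;0 0 0.002 0 0 0 1;0 0 0.002 0 0 0 1;0 0 0.002 0 0 0 1;0 0 0.002 0 0 0 1;0 0 0.002 0 0 0 1;0 0 0.002 0 0 0 1" --force 40

```text
clock: 3.65
position: [0.5496, -0.2341, 0.063]
ee_rot: [0.0, 0.707, 0.707, 0.0]
contact_force: [-1.2, 0.9, 5.9]
finger_gap: 0.305
```

>>> arm_command --steps "0 0 -0.03 0 0 0 1;0 0 -0.07 0 0 0 1;0 0 -0.11 0 0 0 1;0.04 -0.015 -0.11 0 0 0 1;0.08 -0.03 -0.11 0 0 0 1;0.12 -0.045 -0.11 0 0 0 1;0.16 -0.06 -0.11 0 0 0 1;0.2 -0.075 -0.11 0 0 0 1;0.24 -0.09 -0.11 0 0 0 1;0.28 -0.1 -0.11 0 0 0 1;0.31 -0.111 -0.11 0 0 0 1;0.327 -0.117 -0.11 0 0 0 1;0.327 -0.117 -0.1 0 0 0 1;0.327 -0.117 -0.09 0 0 0 1;0.327 -0.117 -0.09 0 0 0 1"

```text
clock: 5.15
position: [0.4319, 0.0918, 0.1511]
ee_rot: [-0.0, 0.707, 0.707, -0.001]
contact_force: [-0.1, 1.0, -1.7]
finger_gap: 0.3
```

```bash
python3 - <<'E'
from h import *
for n in("scene","top"):
    c=robot.camera(n); np.savez(f"pics/{n}3.npz",**c)
    if n=="scene": crop(c,"pics/s3.png",160,170,280,280,5)
    else: crop(c,"pics/t3.png",200,210,320,300,5)
o=robot.observe();print(o["position"],o["contact_force"],o["finger_gap"],o["ee_rot"])
E
```

```text
[0.4323638  0.09164099 0.15189494] [-0.13344799  0.14035933 -2.2100228 ] 0.3009730781111327 [-4.10756489e-05  7.07753380e-01  7.06459356e-01 -5.73944664e-04]
```

View pics/s3.png

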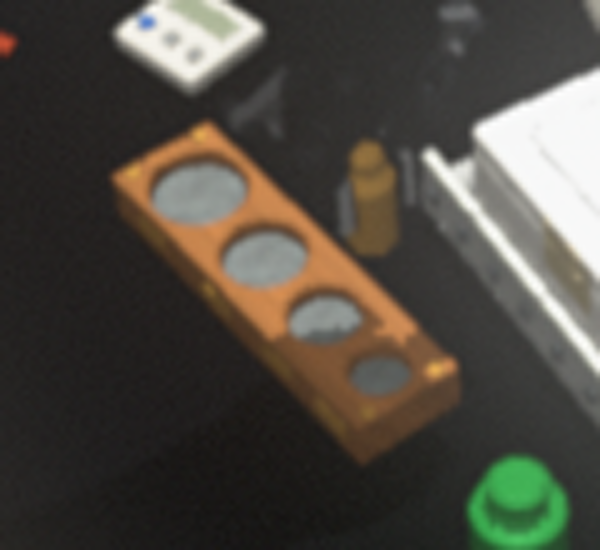

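View pics/t3.png

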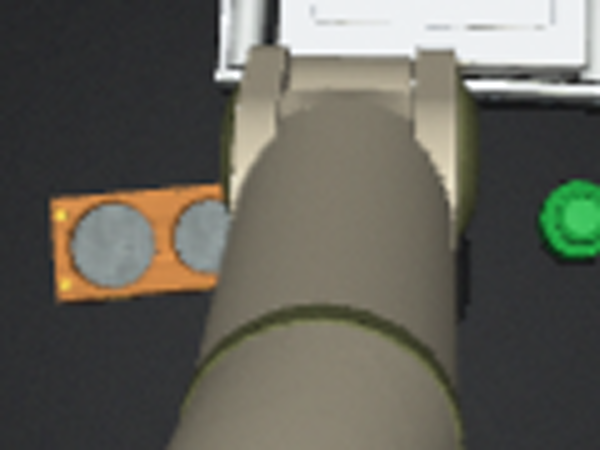

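```bash
cat >> h.py <<'E'
def fitwell(c,x0,y0,R):
    S=8;W=20
    u,v=proj(c,[x0,y0,.03]).round().astype(int)
    hsv=cv2.cvtColor(c["image"],cv2.COLOR_BGR2HSV)[v-W:v+W,u-W:u+W]
    b0=(hsv[...,1]<90)
    def ren(x,y):
        o=None
        for z in(.03,.018):
            im=np.zeros((2*W*S,2*W*S),np.uint8)
            cv2.fillConvexPoly(im,np.int32(np.round((sil(c,[(x,y,z,R)])[:,0]-[u-W,v-W]+.5)*S)),1)
            o=im if o is None else o&im
        return cv2.resize(o.astype(np.float32),(2*W,2*W),interpolation=cv2.INTER_AREA)
    def cost(p):
        f=ren(*p); b=b0&(cv2.dilate((f>0).astype(np.uint8),np.ones((3,3)))>0)
        return 1-np.minimum(f,b).sum()/np.maximum(f,b).sum()
    best=None
    for dx in(-.005,0,.005):
        for dy in(-.005,0,.005):
            a=[x0+dx,y0+dy]
            q=minimize(cost,a,method="Nelder-Mead",options=dict(initial_simplex=[a,[a[0]+.004,a[1]],[a[0],a[1]+.004]]))
            if best is None or q.fun<best.fun:best=q
    return best.x,best.fun
E
python3 - <<'E'
from h import *
t=load("pics/top0.npz");s=load("pics/scene0.npz");s3=load("pics/scene3.npz")
for i,(x,y) in {1:(.416,.256),2:(.4226,.1948),3:(.4275,.1404),4:(.4323,.0928)}.items():
    R={1:.027,2:.0235,3:.02,4:.0165}[i]
    print(i,[ (q[0].round(4),round(q[1],3)) for q in(fitwell(t,x,y,R),fitwell(s,x,y,R))])
print(fitw(s3,.4324,.0916,.134,*WS[4],lo=(5,100,25)), proj(s3,[.4324,.0916,.134+.03]))
E
```

```text
1 [(array([0.4164, 0.2569]), np.float64(0.056)), (array([0.4146, 0.2565]), np.float64(0.138))]
2 [(array([0.4229, 0.1953]), np.float64(0.063)), (array([0.4207, 0.1939]), np.float64(0.154))]
3 [(array([0.4279, 0.1413]), np.float64(0.075)), (array([0.4259, 0.1392]), np.float64(0.179))]
4 [(array([0.4334, 0.0922]), np.float64(0.109)), (array([0.4307, 0.0916]), np.float64(0.202))]
(array([0.43284479, 0.08982473]), np.float64(0.3048298954963684)) [233.05402611 207.47525076]
```

>>> arm_command --steps "0.001 0 0.03 0 0 0 1;0.001 0 0.06 0 0 0 1;0.001 0 0.08 0 0 0 1;0.001 0 0.095 0 0 0 1;0.001 0 0.1 0 0 0 1;0.001 0 0.105 0 0 0 1;0.001 0 0.109 0 0 0 1;0.001 0 0.112 0 0 0 1;0.001 0 0.114 0 0 0 1;0.001 0 0.114 0 0 0 1"

```text
clock: 6.25
position: [0.4324, 0.0941, 0.0384]
ee_rot: [0.0, 0.707, 0.707, 0.0]
contact_force: [0.2, 0.3, -1.3]
finger_gap: 0.299
```

>>> arm_command --steps "-0.001 0 0.002 0 0 0 1;-0.001 0 0.003 0 0 0 1;-0.001 0 0.003 0 0 0 1;-0.001 0 0.003 0 0 0 0.5;-0.001 0 0.003 0 0 0 0.5;-0.001 0 0.003 0 0 0 0.5;-0.001 0 -0.02 0 0 0 0.5;-0.001 0 -0.06 0 0 0 0.5;-0.001 0 -0.1 0 0 0 0.5;-0.001 0 -0.14 0 0 0 0.5"

```text
clock: 7.25
position: [0.4318, 0.0927, 0.1796]
ee_rot: [-0.0, 0.707, 0.707, -0.001]
contact_force: [0.8, 0.3, 0.5]
finger_gap: 0.5
```

>>> arm_command --steps "-0.04 0.016 0 0 0 0 0.41;-0.085 0.036 0 0 0 0 0.41;-0.13 0.056 0 0 0 0 0.41;-0.175 0.075 0 0 0 0 0.41;-0.22 0.094 0 0 0 0 0.41;-0.265 0.113 0 0 0 0 0.41;-0.31 0.132 0 0 0 0 0.41;-0.35 0.149 0 0 0 0 0.41;-0.373 0.159 0 0 0 0 0.41;-0.373 0.159 0 0 0 0 0.41;-0.373 0.159 0 0 0 0 0.41;-0.373 0.159 0.02 0 0 0 0.41;-0.373 0.159 0.02 0 0 0 0.41"

```text
clock: 8.55
position: [0.5902, -0.2773, 0.1564]
ee_rot: [-0.002, 0.706, 0.708, -0.0]
contact_force: [0.4, 1.2, 0.4]
finger_gap: 0.589
```

```bash
cat > look.py <<'E'
import sys
from h import *
n=sys.argv[1]
for cam,a in(("scene",sys.argv[2]),("top",sys.argv[3])):
    if a=="-":continue
    b=list(map(int,a.split(",")))
    c=robot.camera(cam);np.savez(f"pics/{cam}{n}.npz",**c);crop(c,f"pics/{cam[0]}{n}.png",*b)
o=robot.observe()
for k in("clock","position","ee_rot","contact_force","finger_gap"):print(k,np.round(o[k],4))
E
python3 look.py 4 160,170,430,340,3 -
```

```text
clock 8.6
position [ 0.5906 -0.2778  0.1575]
ee_rot [-1.500e-03  7.063e-01  7.079e-01 -2.000e-04]
contact_force [-0.9883 -0.2877  0.0621]
finger_gap 0.5878
```

View pics/s4.png

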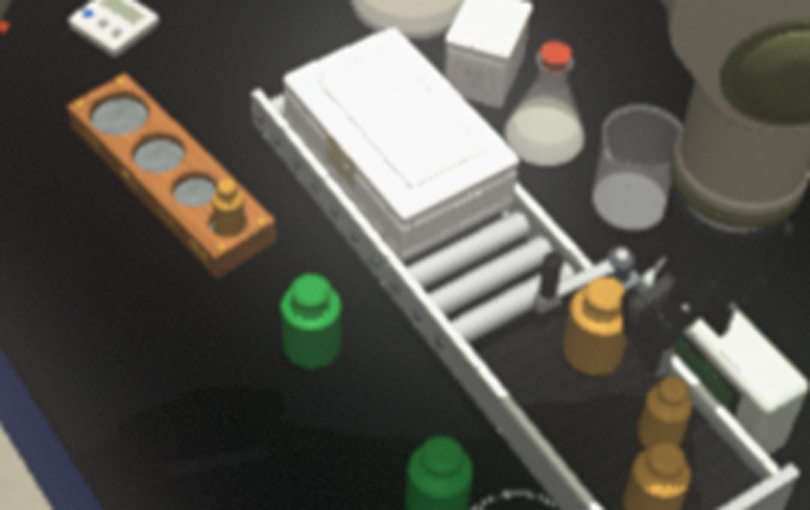

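>>> arm_command --steps "0 0 0.03 0 0 0 0.41;0 0 0.06 0 0 0 0.41;0 0 0.08 0 0 0 0.41;0 0 0.094 0 0 0 0.41;0 0 0.094 0 0 0 0.41;0 0 0.094 0 0 0 1;0 0 0.094 0 0 0 1;0 0 0.094 0 0 0 1;0 0 0.094 0 0 0 1;0 0 0.094 0 0 0 1"

```text
clock: 9.6
position: [0.592, -0.2802, 0.0655]
ee_rot: [0.001, 0.707, 0.707, 0.0]
contact_force: [-0.9, 0.9, 6.9]
finger_gap: 0.384
```

>>> arm_command --steps "0 0 -0.03 0 0 0 1;0 0 -0.07 0 0 0 1;0 0 -0.11 0 0 0 1;0.04 -0.015 -0.11 0 0 0 1;0.085 -0.033 -0.11 0 0 0 1;0.13 -0.05 -0.11 0 0 0 1;0.175 -0.068 -0.11 0 0 0 1;0.22 -0.086 -0.11 0 0 0 1;0.265 -0.103 -0.11 0 0 0 1;0.31 -0.121 -0.11 0 0 0 1;0.35 -0.137 -0.11 0 0 0 1;0.385 -0.15 -0.11 0 0 0 1;0.41 -0.161 -0.11 0 0 0 1;0.42 -0.165 -0.11 0 0 0 1;0.42 -0.165 -0.09 0 0 0 1;0.42 -0.165 -0.07 0 0 0 1;0.42 -0.165 -0.05 0 0 0 1;0.42 -0.165 -0.04 0 0 0 1;0.42 -0.165 -0.04 0 0 0 1"

```text
clock: 11.5
position: [0.4261, 0.1391, 0.1035]
ee_rot: [-0.0, 0.707, 0.707, -0.001]
contact_force: [-0.6, -0.5, -1.8]
finger_gap: 0.388
```

```bash
python3 look.py 5 160,170,300,280,5 -
```

```text
clock 11.55
position [0.4264 0.1393 0.1042]
ee_rot [-1.000e-04  7.074e-01  7.068e-01 -4.000e-04]
contact_force [ 0.0242 -0.1837 -1.7725]
finger_gap 0.3804
```

View pics/s5.png

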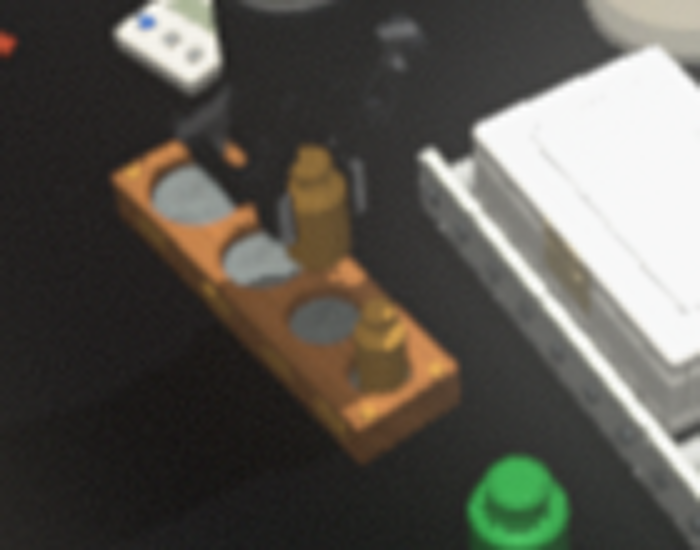

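>>> arm_command --steps "0 0 0.025 0 0 0 1;0 0 0.04 0 0 0 1;0 0 0.05 0 0 0 1;0 0 0.055 0 0 0 1;0 0 0.06 0 0 0 1;0 0 0.064 0 0 0 1;0 0 0.067 0 0 0 1;0 0 0.067 0 0 0 1"

```text
clock: 12.35
position: [0.4266, 0.1401, 0.0379]
ee_rot: [0.0, 0.707, 0.707, 0.001]
contact_force: [-0.5, -0.7, 4.9]
finger_gap: 0.382
```

>>> arm_command --steps "0 0 0 0 0 0 0.38;0 0 0 0 0 0 0.38;0 0 0 0 0 0 0.38;0 0 -0.02 0 0 0 0.38;0 0 -0.06 0 0 0 0.38;0 0 -0.1 0 0 0 0.38;0 0 -0.14 0 0 0 0.36;-0.045 0.012 -0.14 0 0 0 0.36;-0.09 0.024 -0.14 0 0 0 0.36;-0.135 0.036 -0.14 0 0 0 0.36;-0.18 0.047 -0.14 0 0 0 0.36;-0.225 0.059 -0.14 0 0 0 0.36;-0.27 0.07 -0.14 0 0 0 0.36;-0.315 0.082 -0.14 0 0 0 0.36;-0.36 0.093 -0.14 0 0 0 0.36;-0.405 0.105 -0.14 0 0 0 0.36;-0.44 0.114 -0.14 0 0 0 0.36;-0.462 0.1195 -0.14 0 0 0 0.36;-0.462 0.1195 -0.13 0 0 0 0.36;-0.462 0.1195 -0.12 0 0 0 0.36"

```text
clock: 14.35
position: [0.5456, -0.3219, 0.1565]
ee_rot: [-0.0, 0.707, 0.707, 0.0]
contact_force: [0.3, 0.9, 0.1]
finger_gap: 0.642
```

```bash
python3 look.py 6 160,170,430,340,3 -
```

```text
clock 14.4
position [ 0.5449 -0.3204  0.1547]
ee_rot [-1.700e-03  7.067e-01  7.075e-01 -3.000e-04]
contact_force [ 0.275   0.0981 -1.2463]
finger_gap 0.6398
```

View pics/s6.png

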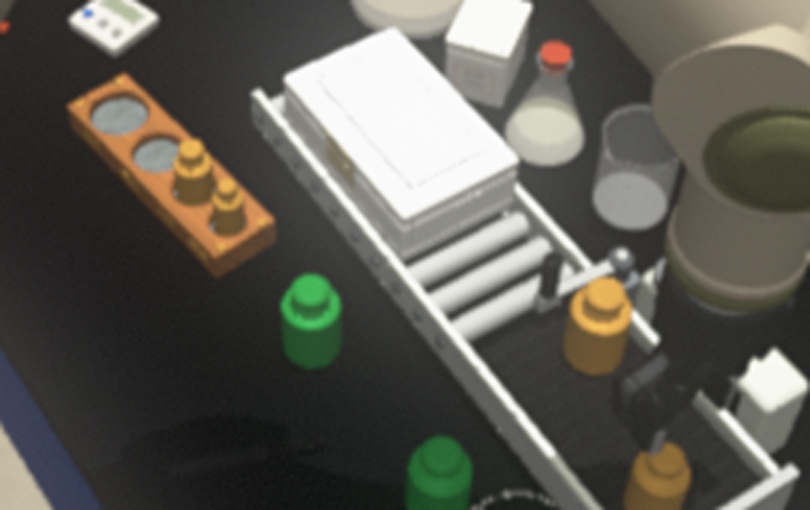

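>>> arm_command --steps "0 0 0.03 0 0 0 0.36;0 0 0.06 0 0 0 0.36;0 0 0.08 0 0 0 0.36;0 0 0.093 0 0 0 0.36;0 0 0.093 0 0 0 0.36;0 0 0.093 0 0 0 1;0 0 0.093 0 0 0 1;0 0 0.093 0 0 0 1;0 0 0.093 0 0 0 1;0 0 0.093 0 0 0 1"

```text
clock: 15.4
position: [0.5463, -0.322, 0.065]
ee_rot: [0.0, 0.707, 0.707, 0.0]
contact_force: [-1.2, 0.8, 3.0]
finger_gap: 0.47
```

>>> arm_command --steps "0 0 -0.03 0 0 0 1;0 0 -0.07 0 0 0 1;0 0 -0.11 0 0 0 1;0.04 -0.01 -0.11 0 0 0 1;0.085 -0.021 -0.11 0 0 0 1;0.13 -0.032 -0.11 0 0 0 1;0.175 -0.042 -0.11 0 0 0 1;0.22 -0.053 -0.11 0 0 0 1;0.265 -0.064 -0.11 0 0 0 1;0.31 -0.075 -0.11 0 0 0 1;0.355 -0.086 -0.11 0 0 0 1;0.4 -0.097 -0.11 0 0 0 1;0.445 -0.108 -0.11 0 0 0 1;0.48 -0.116 -0.11 0 0 0 1;0.505 -0.122 -0.11 0 0 0 1;0.516 -0.1245 -0.11 0 0 0 1;0.516 -0.1245 -0.09 0 0 0 1;0.516 -0.1245 -0.06 0 0 0 1;0.516 -0.1245 -0.04 0 0 0 1;0.516 -0.1245 -0.04 0 0 0 1"

```text
clock: 17.4
position: [0.4206, 0.1927, 0.1027]
ee_rot: [-0.0, 0.707, 0.707, -0.002]
contact_force: [-1.0, -0.2, -3.7]
finger_gap: 0.468
```

```bash
python3 look.py 7 160,170,300,280,5 -
```

```text
clock 17.45
position [0.4211 0.1928 0.1038]
ee_rot [-1.000e-04  7.075e-01  7.067e-01 -1.100e-03]
contact_force [ 0.6664  0.1262 -3.8698]
finger_gap 0.4717
```

View pics/s7.png

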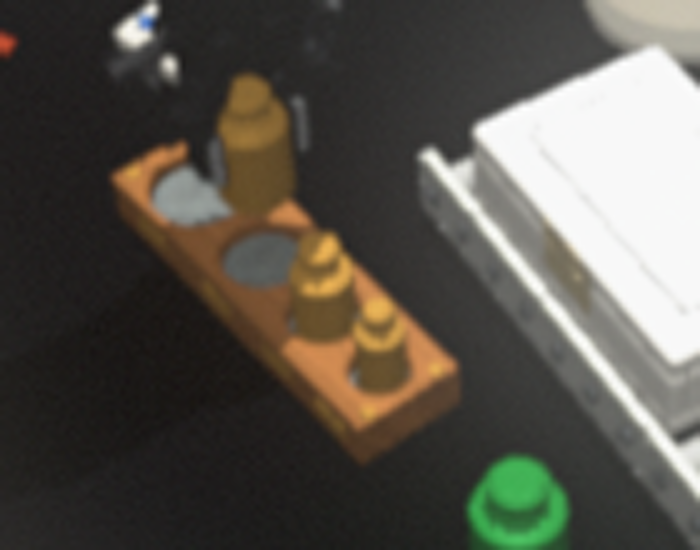

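>>> arm_command --steps "0 0 0.025 0 0 0 1;0 0 0.04 0 0 0 1;0 0 0.05 0 0 0 1;0 0 0.055 0 0 0 1;0 0 0.06 0 0 0 1;0 0 0.064 0 0 0 1;0 0 0.067 0 0 0 1;0 0 0.067 0 0 0 1"

```text
clock: 18.25
position: [0.4215, 0.194, 0.0379]
ee_rot: [0.0, 0.707, 0.707, 0.001]
contact_force: [-0.7, -0.5, 1.9]
finger_gap: 0.464
```

>>> arm_command --steps "0 0 0 0 0 0 0.34;0 0 0 0 0 0 0.34;0 0 0 0 0 0 0.34;0 0 -0.02 0 0 0 0.34;0 0 -0.06 0 0 0 0.3;0 0 -0.1 0 0 0 0.3;0 0 -0.14 0 0 0 0.3;-0.04 0.018 -0.14 0 0 0 0.3;-0.085 0.039 -0.14 0 0 0 0.3;-0.13 0.059 -0.14 0 0 0 0.3;-0.175 0.08 -0.14 0 0 0 0.3;-0.22 0.1 -0.14 0 0 0 0.3;-0.265 0.12 -0.14 0 0 0 0.3;-0.31 0.141 -0.14 0 0 0 0.3;-0.35 0.159 -0.14 0 0 0 0.3;-0.3865 0.175 -0.14 0 0 0 0.3;-0.3865 0.175 -0.14 0 0 0 0.3;-0.3865 0.175 -0.12 0 0 0 0.3;-0.3865 0.175 -0.11 0 0 0 0.3;-0.3865 0.175 -0.11 0 0 0 0.3"

```text
clock: 20.25
position: [0.5953, -0.1914, 0.1458]
ee_rot: [-0.001, 0.707, 0.708, -0.001]
contact_force: [-0.1, -0.1, 0.3]
finger_gap: 0.7
```

```bash
python3 look.py 8 300,180,450,320,5 310,140,450,260,5
```

```text
clock 20.35
position [ 0.5963 -0.1919  0.1474]
ee_rot [-2.000e-04  7.067e-01  7.075e-01 -1.000e-04]
contact_force [-0.2354  1.2793 -0.2102]
finger_gap 0.6989
```

View pics/s8.png

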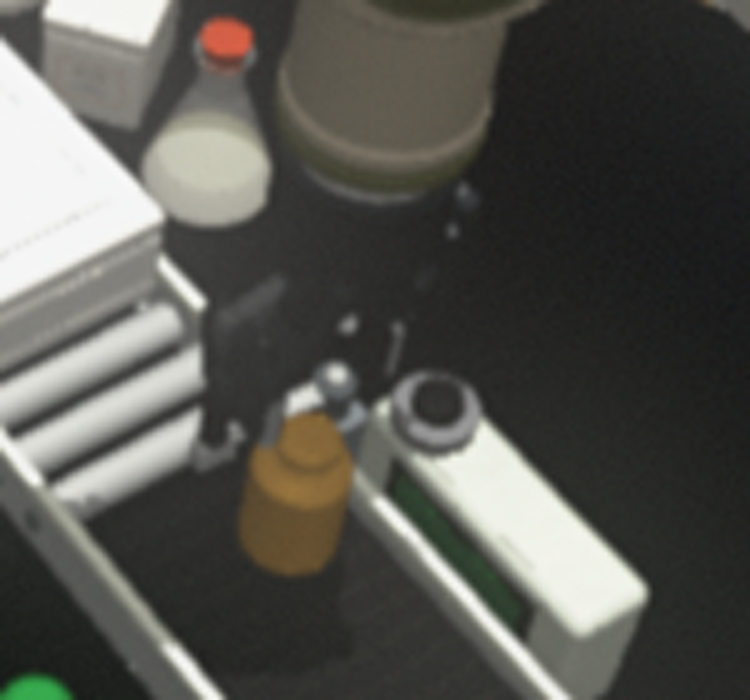

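View pics/t8.png

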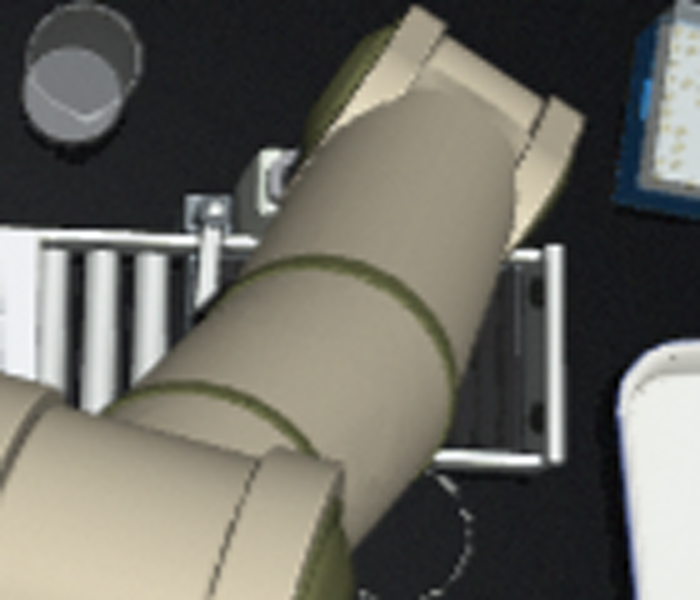

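```bash
python3 - <<'E'
from h import *
t=load("pics/top0.npz");s=load("pics/scene0.npz")
# guides inner/outer & display profile, top cam along column
for u in (373,382,395):
    print(u,[(v,t["image"][v,u].tolist()) for v in range(178,194)])
for u in(382,395): print([ (v,rayz(t,u,v,.092)[:2].round(4).tolist()) for v in (184,186,188)])
E
```

```text
373 [(178, [53, 51, 51]), (179, [145, 141, 141]), (180, [165, 160, 158]), (181, [145, 141, 139]), (182, [96, 100, 96]), (183, [164, 175, 168]), (184, [75, 79, 77]), (185, [39, 60, 34]), (186, [25, 43, 21]), (187, [47, 55, 46]), (188, [239, 236, 234]), (189, [240, 240, 237]), (190, [106, 109, 105]), (191, [97, 94, 89]), (192, [62, 62, 62]), (193, [48, 47, 48])]
382 [(178, [240, 240, 237]), (179, [241, 239, 237]), (180, [241, 239, 237]), (181, [241, 240, 237]), (182, [230, 238, 233]), (183, [205, 218, 210]), (184, [104, 109, 104]), (185, [35, 45, 31]), (186, [27, 43, 22]), (187, [37, 54, 34]), (188, [195, 201, 196]), (189, [240, 238, 235]), (190, [127, 132, 130]), (191, [75, 76, 72]), (192, [79, 76, 73]), (193, [48, 49, 47])]
395 [(178, [241, 240, 237]), (179, [241, 239, 237]), (180, [241, 240, 237]), (181, [242, 240, 237]), (182, [242, 240, 237]), (183, [222, 230, 226]), (184, [172, 184, 177]), (185, [74, 77, 76]), (186, [38, 58, 31]), (187, [23, 42, 19]), (188, [34, 40, 33]), (189, [238, 235, 232]), (190, [209, 212, 206]), (191, [92, 95, 92]), (192, [60, 58, 55]), (193, [47, 46, 43])]
[(184, [0.6477, -0.2425]), (186, [0.6413, -0.2423]), (188, [0.635, -0.2422])]
[(184, [0.648, -0.283]), (186, [0.6416, -0.2828]), (188, [0.6353, -0.2826])]
```

>>> arm_command --steps "0 0 0.02 0 0 0 0.3;0 0 0.04 0 0 0 0.3;0 0 0.055 0 0 0 0.3;0 0 0.07 0 0 0 0.3;0 0 0.08 0 0 0 0.3;0 0 0.08 0 0 0 0.3;0 0 0.08 0 0 0 1;0 0 0.08 0 0 0 1;0 0 0.08 0 0 0 1;0 0 0.08 0 0 0 1;0 0 0.08 0 0 0 1" --force 50

```text
clock: 21.45
position: [0.5966, -0.1927, 0.0677]
ee_rot: [0.0, 0.707, 0.707, 0.0]
contact_force: [0.3, -1.0, -0.3]
finger_gap: 0.547
```

>>> arm_command --steps "0 0 -0.03 0 0 0 1;0 0 -0.07 0 0 0 1;0 0 -0.11 0 0 0 1;0.035 -0.02 -0.11 0 0 0 1;0.075 -0.035 -0.11 0 0 0 1;0.115 -0.05 -0.11 0 0 0 1;0.155 -0.065 -0.11 0 0 0 1;0.195 -0.08 -0.11 0 0 0 1;0.235 -0.096 -0.11 0 0 0 1;0.275 -0.112 -0.11 0 0 0 1;0.315 -0.128 -0.11 0 0 0 1;0.355 -0.144 -0.11 0 0 0 1;0.395 -0.16 -0.11 0 0 0 1;0.425 -0.172 -0.11 0 0 0 1;0.443 -0.179 -0.11 0 0 0 1;0.449 -0.181 -0.11 0 0 0 1;0.449 -0.181 -0.09 0 0 0 1;0.449 -0.181 -0.06 0 0 0 1;0.449 -0.181 -0.04 0 0 0 1;0.449 -0.181 -0.04 0 0 0 1"

```text
clock: 23.45
position: [0.4143, 0.2549, 0.1054]
ee_rot: [-0.0, 0.707, 0.707, -0.002]
contact_force: [0.0, -0.6, -6.3]
finger_gap: 0.549
```

```bash
python3 look.py 9 160,150,300,270,5 -
```

```text
clock 23.5
position [0.415  0.2552 0.1067]
ee_rot [-0.      0.7074  0.7068 -0.0013]
contact_force [-0.2742 -0.4256 -5.0268]
finger_gap 0.5468
```

View pics/s9.png

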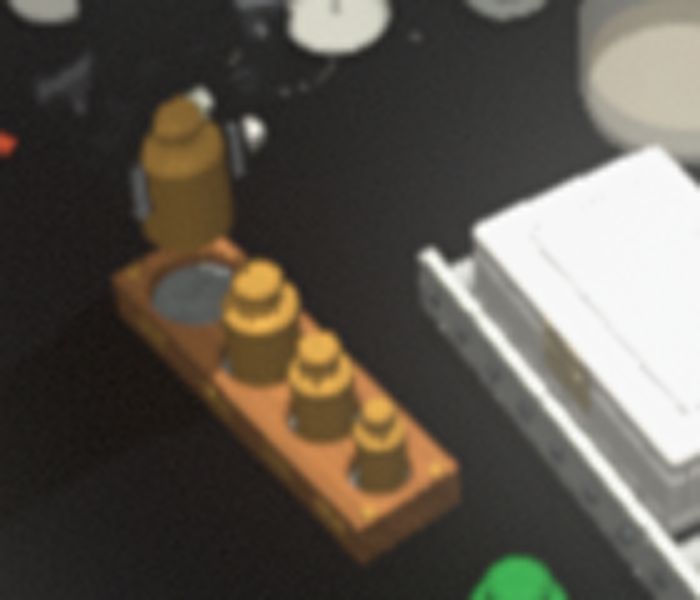

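>>> arm_command --steps "0 0 0.025 0 0 0 1;0 0 0.04 0 0 0 1;0 0 0.05 0 0 0 1;0 0 0.055 0 0 0 1;0 0 0.06 0 0 0 1;0 0 0.064 0 0 0 1;0 0 0.067 0 0 0 1;0 0 0.067 0 0 0 1"

```text
clock: 24.3
position: [0.4155, 0.2566, 0.0407]
ee_rot: [-0.0, 0.707, 0.707, 0.0]
contact_force: [0.0, 0.3, -4.2]
finger_gap: 0.549
```

>>> arm_command --steps "0 0 0.0015 0 0 0 1;0 0 0.0015 0 0 0 1;0 0 0.0015 0 0 0 0.3;0 0 0.0015 0 0 0 0.3;0 0 0.0015 0 0 0 0.3;0 0 -0.02 0 0 0 0.3;0 0 -0.06 0 0 0 0.3;0 0 -0.1 0 0 0 0.3;0 0 -0.14 0 0 0 0.3;-0.05 0.02 -0.16 0 0 0 0.6;-0.1 0.04 -0.17 0 0 0 1;-0.15 0.06 -0.17 0 0 0 1;-0.2 0.08 -0.17 0 0 0 1;-0.2 0.08 -0.17 0 0 0 1"

```text
clock: 25.7
position: [0.4966, 0.0519, 0.2109]
ee_rot: [0.001, 0.709, 0.706, 0.0]
contact_force: [0.3, 0.5, 0.1]
finger_gap: -0.002
```

```bash
python3 look.py 10 160,150,300,270,5 190,220,320,290,6
python3 - <<'E'
from h import *
t=load("pics/top0.npz");s=load("pics/scene0.npz");s6=load("pics/scene10.npz")
print("s8 key",rayz(s,300+437/5-.4,180+402/5-.4,.1),rayz(s,300+437/5-.4,180+402/5-.4,.11))
print("t8 key",rayz(t,310+302/5-.4,140+180/5-.4,.1),rayz(t,310+302/5-.4,140+180/5-.4,.11))
X=cloud(s);u,v=387,260;print(X[v-2:v+3,u-2:u+3,2].round(3))
for i,(x,y) in {1:(.4155,.2567),2:(.4218,.1946),3:(.4269,.1403),4:(.432,.0919)}.items():
    print(i,fitw(s6,x,y,.018,*WS[i],lo=(15,150,40)))
E
```

```text
clock 25.8
position [0.4963 0.0531 0.2107]
ee_rot [8.000e-04 7.089e-01 7.053e-01 2.000e-04]
contact_force [-0.2906 -0.1183 -0.4692]
finger_gap -0.0006
s8 key [ 0.67277647 -0.20119762  0.1       ] [ 0.66625887 -0.20579171  0.11      ]
t8 key [ 0.67222513 -0.20413723  0.1       ] [ 0.66984473 -0.20217626  0.11      ]
[[0.114 0.114 0.113 0.116 0.112]
 [0.111 0.113 0.112 0.114 0.114]
 [0.11  0.11  0.111 0.11  0.113]
 [0.111 0.113 0.112 0.113 0.117]
 [0.115 0.109 0.111 0.111 0.117]]
1 (array([0.4167498 , 0.25812339]), np.float64(0.28886187076568604))
2 (array([0.42295369, 0.1962687 ]), np.float64(0.3125069737434387))
3 (array([0.42714761, 0.14290083]), np.float64(0.3718194365501404))
4 (array([0.43790082, 0.16617222]), np.float64(0.2725794315338135))
```

View pics/s10.png

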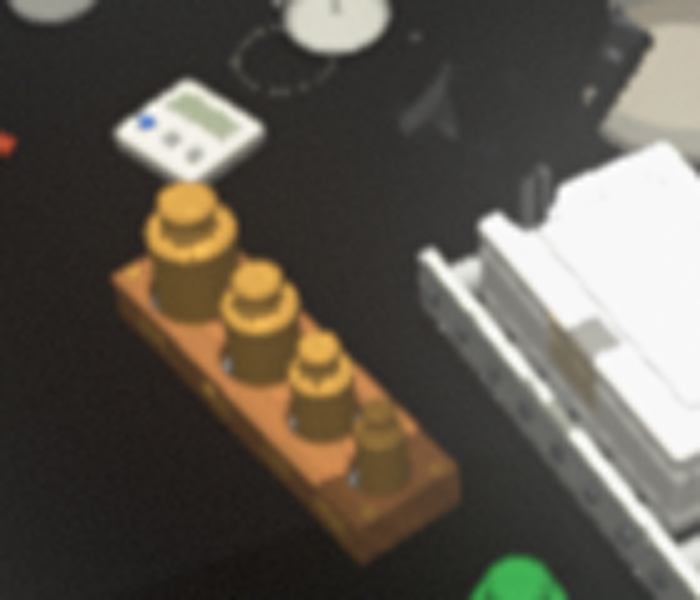

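View pics/t10.png

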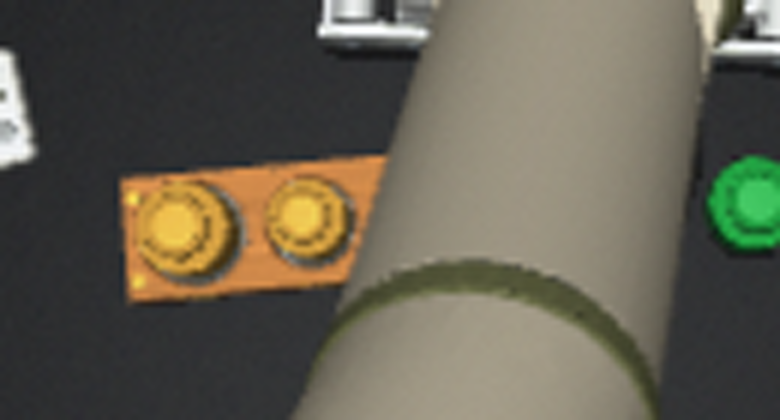

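>>> arm_command --steps "-0.04 0.027 0 0 0 0 1;-0.08 0.053 0 0 0 0 1;-0.12 0.08 0 0 0 0 1;-0.16 0.107 0 0 0 0 1;-0.2 0.133 0 0 0 0 1;-0.24 0.16 0 0 0 0 1;-0.257 0.171 0 0 0 0 1;-0.257 0.171 0.03 0 0 0 1;-0.257 0.171 0.06 0 0 0 1;-0.257 0.171 0.075 0 0 0 1;-0.257 0.171 0.08 0 0 0 1;-0.257 0.171 0.08 0 0 0 1;-0.257 0.171 0.08 0 0 0 1"

```text
clock: 27.1
position: [0.6671, -0.2004, 0.1315]
ee_rot: [0.001, 0.707, 0.707, 0.0]
contact_force: [0.6, -0.6, 0.1]
finger_gap: -0.001
```

```bash
python3 look.py 11 280,180,440,310,5 230,130,430,260,4
```

```text
clock 27.2
position [ 0.6671 -0.2005  0.1317]
ee_rot [9.000e-04 7.069e-01 7.073e-01 6.000e-04]
contact_force [-0.3307  0.2034  0.2932]
finger_gap -0.0014
```

View pics/s11.png

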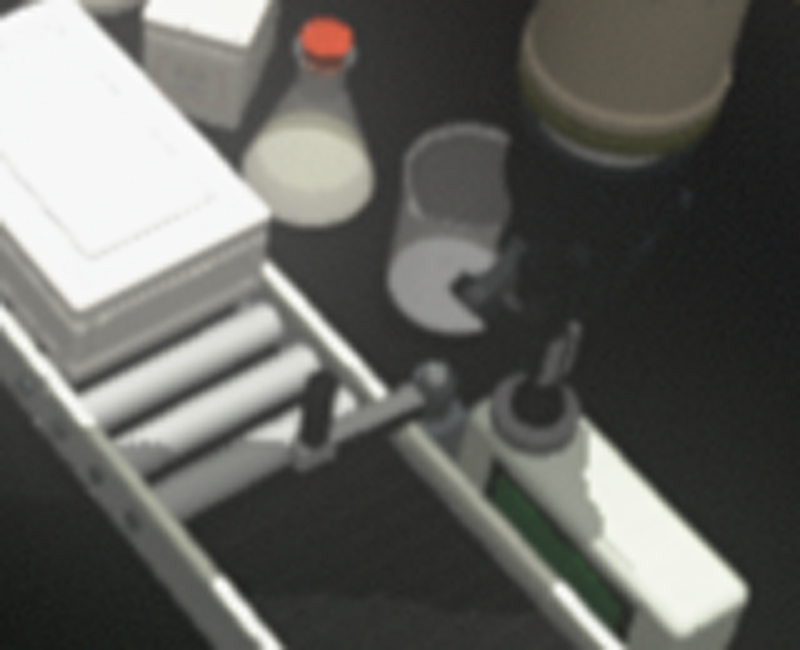

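View pics/t11.png

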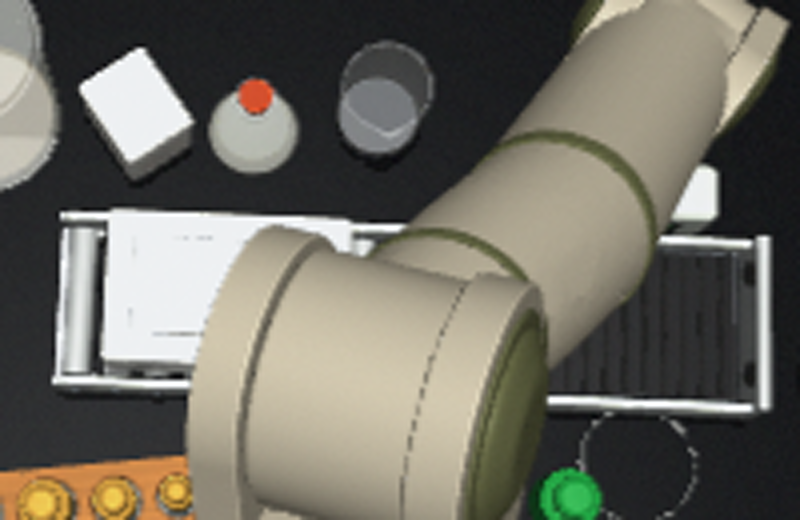

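>>> arm_command --steps "-0.0035 0 0.01 0 0 0 1;-0.0035 0 0.016 0 0 0 1;-0.0035 0 0.019 0 0 0 1;-0.0035 0 0.021 0 0 0 1;-0.0035 0 0.021 0 0 0 1"

```text
clock: 27.7
position: [0.6662, -0.2043, 0.1092]
ee_rot: [-0.0, 0.707, 0.707, -0.0]
contact_force: [-1.0, -0.4, 3.0]
finger_gap: -0.001
```

>>> arm_command --steps "0 0 0.0015 0 0 0 1;0 0 0.003 0 0 0 1;0 0 0.0045 0 0 0 1;0 0 0.0045 0 0 0 1"

```text
clock: 28.1
position: [0.6663, -0.2043, 0.1078]
ee_rot: [0.0, 0.707, 0.707, 0.001]
contact_force: [-8.7, 2.7, 27.0]
finger_gap: -0.004
```

```bash
python3 look.py 12 340,220,430,300,8 -
```

```text
clock 28.15
position [ 0.6663 -0.2043  0.1078]
ee_rot [3.000e-04 7.071e-01 7.071e-01 8.000e-04]
contact_force [-8.7734  3.1515 27.3529]
finger_gap -0.0042
```

View pics/s12.png

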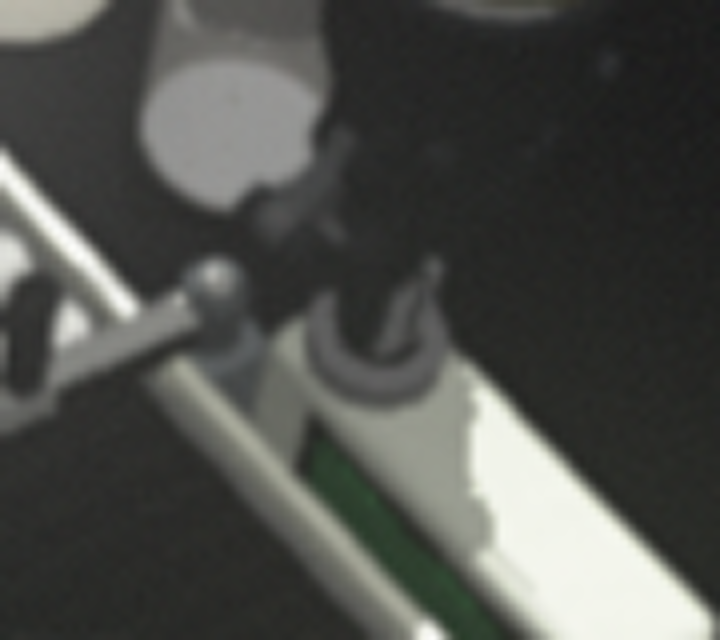

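>>> arm_command --steps "0 0 -0.004 0 0 0 1;0 0 -0.01 0 0 0 1;0 -0.003 -0.01 0 0 0 1;0 -0.003 -0.01 0 0 0 1"

```text
clock: 28.55
position: [0.6631, -0.2036, 0.1145]
ee_rot: [-0.0, 0.707, 0.707, 0.0]
contact_force: [-0.0, -0.6, 0.1]
finger_gap: 0.0
```

```bash
python3 look.py 13 340,220,430,300,8 -
```

```text
clock 28.6
position [ 0.6631 -0.2035  0.1144]
ee_rot [-3.000e-04  7.069e-01  7.074e-01 -1.000e-04]
contact_force [ 0.5145  1.1621 -0.234 ]
finger_gap 0.0021
```

View pics/s13.png

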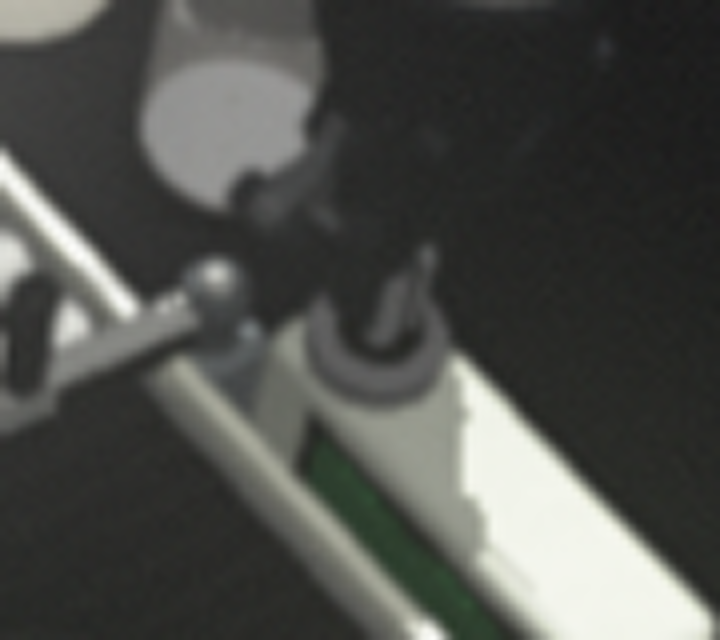

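>>> arm_command --steps "0 0 0.003 0 0 0 1;0 0 0.005 0 0 0 1;0 0 0.005 0 0 0 1"

```text
clock: 28.9
position: [0.6635, -0.2037, 0.1095]
ee_rot: [-0.0, 0.707, 0.707, 0.0]
contact_force: [-0.9, 0.9, 4.0]
finger_gap: 0.001
```

>>> arm_command --steps "0 0 0.002 0 0 0 1;0 0 0.002 0 0 0 1"

```text
clock: 29.1
position: [0.6635, -0.2038, 0.1082]
ee_rot: [-0.0, 0.707, 0.707, 0.0]
contact_force: [-2.0, 1.6, 6.2]
finger_gap: -0.004
```

>>> arm_command --steps "0 0 0.002 0 0 0 1;0 0 0.003 0 0 0 1;0 0 0.003 0 0 0 1"

```text
clock: 29.4
position: [0.6636, -0.2038, 0.1077]
ee_rot: [0.0, 0.707, 0.707, 0.001]
contact_force: [-7.2, 4.1, 28.0]
finger_gap: -0.002
```

>>> arm_command --steps "0 0 -0.004 0 0 0 1;0 0 -0.02 0 0 0 1;0 0 -0.05 0 0 0 1;-0.03 -0.04 -0.08 0 0 0 0.6;-0.07 -0.08 -0.1 0 0 0 0.6;-0.11 -0.12 -0.1 0 0 0 0.6;-0.15 -0.14 -0.1 0 0 0 0.6;-0.15 -0.14 -0.1 0 0 0 0.6"

```text
clock: 30.2
position: [0.5194, -0.3592, 0.2064]
ee_rot: [0.001, 0.709, 0.705, -0.001]
contact_force: [0.3, -0.7, -0.6]
finger_gap: 0.398
```

```bash
python3 look.py 14 160,170,430,340,3 235,135,435,255,4
```

```text
clock 30.3
position [ 0.5211 -0.3577  0.2058]
ee_rot [ 7.000e-04  7.090e-01  7.052e-01 -6.000e-04]
contact_force [0.3445 0.7831 0.3071]
finger_gap 0.4006
```

View pics/s14.png

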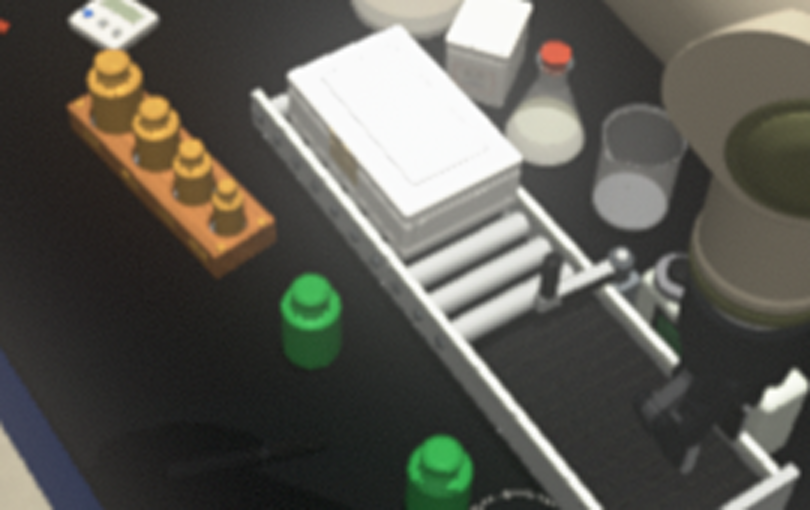

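View pics/t14.png

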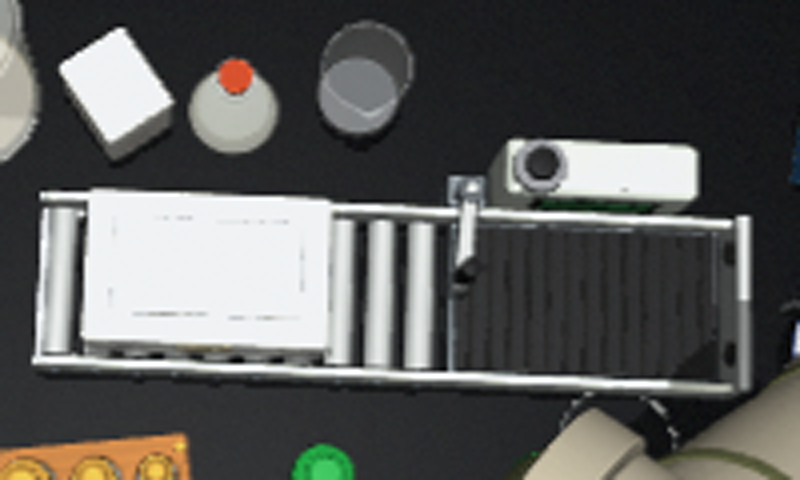

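```bash
cat > cart.py <<'E'
import sys
from h import *
def cart(n):
    for cam in("top","scene"):
        try:c=load(f"pics/{cam}{n}.npz")
        except Exception:continue
        X=cloud(c);hsv=cv2.cvtColor(c["image"],cv2.COLOR_BGR2HSV)
        m=(hsv[...,1]<40)&(hsv[...,2]>200)&(X[...,2]>.085)&(X[...,2]<.13)&(X[...,0]>.48)&(X[...,0]<.68)&(X[...,1]>-.4)&(X[...,1]<.25)
        m=cv2.morphologyEx(m.astype(np.uint8),cv2.MORPH_OPEN,np.ones((3,3)))
        k,l,st,ce=cv2.connectedComponentsWithStats(m);i=1+np.argmax(st[1:,4])
        P=X[l==i];A=np.c_[P[:,:2]-P[:,:2].mean(0),np.ones(len(P))];pl=np.linalg.lstsq(A,P[:,2],rcond=None)[0]
        m2=cv2.inRange(c["image"],(190,190,190),(255,255,255))&(cv2.dilate((l==i).astype(np.uint8),np.ones((5,5)))*255)
        ct=max(cv2.findContours((l==i).astype(np.uint8),cv2.RETR_EXTERNAL,cv2.CHAIN_APPROX_NONE)[0],key=len)
        w=np.array([rayz(c,*p[0],.107)[:2] for p in ct]).astype(np.float32)
        print(n,cam,"plane",pl.round(3),"rect",[np.round(a,1) for a in cv2.minAreaRect(w*1000)])
for n in sys.argv[1:]:cart(n)
E
python3 cart.py 0 4 14
python3 - <<'E'
from h import *
a=load("pics/top0.npz")["image"];b=load("pics/top14.npz")["image"]
cv2.imwrite("pics/cmp.png",cv2.resize(np.vstack([a[175:235,238:330],b[175:235,238:330]]),None,fx=5,fy=5,interpolation=cv2.INTER_CUBIC))
E
```

```text
0 top plane [0.003 0.    0.109] rect [array([583.3,  54.6]), array([185.9, 116.3]), np.float64(88.6)]
0 scene plane [0.003 0.002 0.107] rect [array([579.2,  50.4]), array([185.1, 115.8]), np.float64(88.5)]
4 scene plane [0.002 0.001 0.107] rect [array([579.3,  50.3]), array([186.6, 116.7]), np.float64(88.6)]
14 top plane [0.001 0.002 0.109] rect [array([586.8,  54.8]), array([185.9, 115.5]), np.float64(88.0)]
14 scene plane [0.001 0.001 0.107] rect [array([583.1,  50.5]), array([186.5, 116.9]), np.float64(88.0)]
```

View pics/cmp.png

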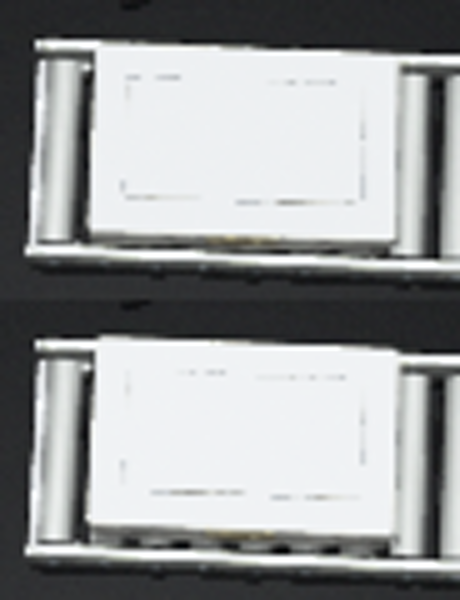

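```bash
python3 - <<'E'
from h import *
t=load("pics/top14.npz");s=load("pics/scene14.npz")
crop(s,"pics/sa.png",325,240,385,290,12)
crop(t,"pics/ta.png",335,160,385,215,12)
c=[]
X=cloud(t)
E
```

```text
(no output)
```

View pics/sa.png

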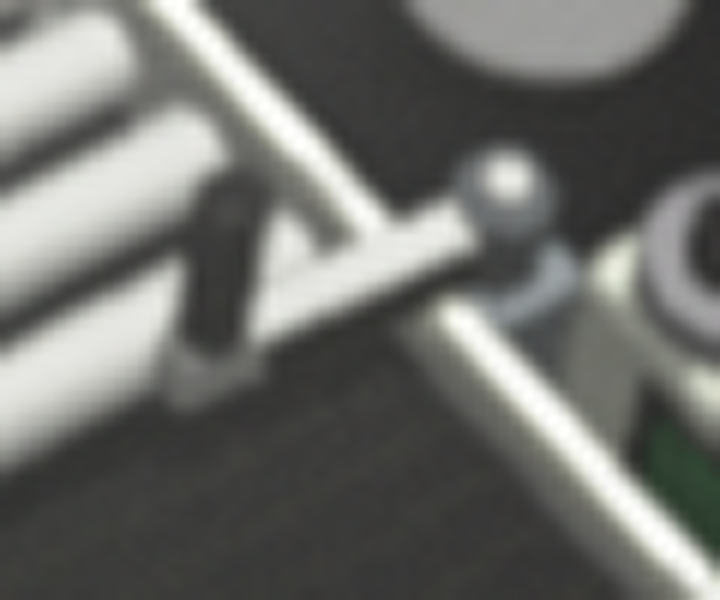

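View pics/ta.png

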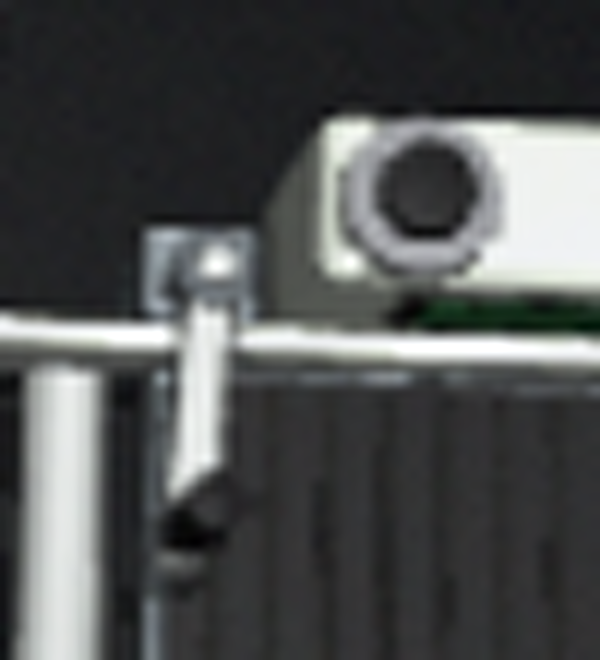

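```bash
python3 - <<'E'
from h import *
t=load("pics/top14.npz");s=load("pics/scene14.npz")
f=lambda c,o,p,z:rayz(c,o[0]+p[0]/12-.46,o[1]+p[1]/12-.46,z).round(4)[:2]
so=(325,240);to=(335,160)
print("post top",f(s,so,(237,190),.123),f(t,to,(210,485),.123))
print("post base",f(s,so,(212,355),.077),f(t,to,(187,532),.077))
for z in(.08,.09,.1):print("hinge",z,f(s,so,(506,190),z),f(t,to,(210,268),z))
X=cloud(s);print(X[255:258,365:370,2].round(3))
# beaker
X=cloud(t); m=(X[...,2]>.06)&(X[...,2]<.1)&(X[...,0]>.68)&(X[...,0]<.8)&(X[...,1]>-.16)&(X[...,1]<0); print("beaker cloud",X[m].min(0),X[m].max(0),m.sum())
print("beaker rim", [rayz(t,235+u/4-.4,135+v/4-.4,.092).round(3)[:2] for u,v in((320,66),(412,66),(366,22))],"foot",[rayz(t,235+u/4-.4,135+v/4-.4,0).round(3)[:2] for u,v in((358,136),(318,96),(400,96))])
E
```

```text
post top [ 0.5849 -0.1465] [ 0.5909 -0.1436]
post base [ 0.5812 -0.151 ] [ 0.5867 -0.1445]
hinge 0.08 [ 0.6546 -0.1541] [ 0.6563 -0.1511]
hinge 0.09 [ 0.6484 -0.1591] [ 0.6541 -0.1496]
hinge 0.1 [ 0.6422 -0.1641] [ 0.6519 -0.148 ]
[[0.08  0.086 0.086 0.083 0.078]
 [0.076 0.085 0.081 0.083 0.078]
 [0.077 0.08  0.08  0.078 0.079]]
beaker cloud [ 0.71085039 -0.10404523  0.06002965] [ 0.78632881 -0.03420731  0.09897909] 160
beaker rim [array([ 0.752, -0.033]), array([ 0.752, -0.105]), array([ 0.788, -0.069])] foot [array([ 0.719, -0.071]), array([ 0.753, -0.038]), array([ 0.753, -0.106])]
```

>>> arm_command --steps "0.04 0.012 0 0 0 0 0.58;0.085 0.025 0 0 0 0 0.58;0.13 0.04 0 0 0 0 0.58;0.175 0.054 0 0 0 0 0.58;0.205 0.063 0 0 0 0 0.58;0.211 0.065 0 0 0 0 0.58;0.211 0.065 0.03 0 0 0 0.58;0.211 0.065 0.06 0 0 0 0.58;0.211 0.065 0.065 0 0 0 0.58;0.211 0.065 0.065 0 0 0 0.58"

```text
clock: 31.3
position: [0.5881, -0.1429, 0.1393]
ee_rot: [-0.001, 0.707, 0.707, -0.001]
contact_force: [0.7, 0.6, 0.3]
finger_gap: 0.421
```

```bash
python3 look.py 15 300,210,400,310,7 -
```

```text
clock 31.35
position [ 0.5887 -0.1433  0.1403]
ee_rot [ 0.000e+00  7.070e-01  7.072e-01 -1.000e-04]
contact_force [-0.0051 -0.1056  0.733 ]
finger_gap 0.422
```

View pics/s15.png

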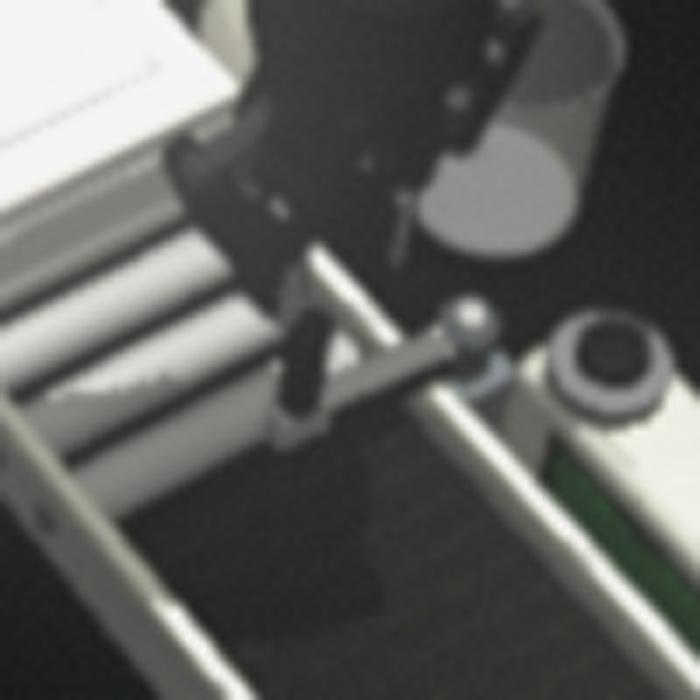

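>>> arm_command --steps "-0.003 -0.0025 0.015 0 0 0 0.58;-0.003 -0.0025 0.03 0 0 0 0.58;-0.003 -0.0025 0.045 0 0 0 0.58;-0.003 -0.0025 0.056 0 0 0 0.58;-0.003 -0.0025 0.056 0 0 0 0.58;-0.003 -0.0025 0.056 0 0 0 1;-0.003 -0.0025 0.056 0 0 0 1;-0.003 -0.0025 0.056 0 0 0 1;-0.003 -0.0025 0.056 0 0 0 1" --force 30

```text
clock: 32.25
position: [0.5849, -0.146, 0.084]
ee_rot: [-0.001, 0.707, 0.707, -0.0]
contact_force: [-6.9, 0.2, 1.7]
finger_gap: 0.177
```

```bash
python3 look.py 16 300,210,400,310,7 -
```

```text
clock 32.3
position [ 0.5849 -0.146   0.084 ]
ee_rot [-6.000e-04  7.070e-01  7.072e-01 -3.000e-04]
contact_force [-5.0296 -0.2943  1.7893]
finger_gap 0.1715
```

View pics/s16.png

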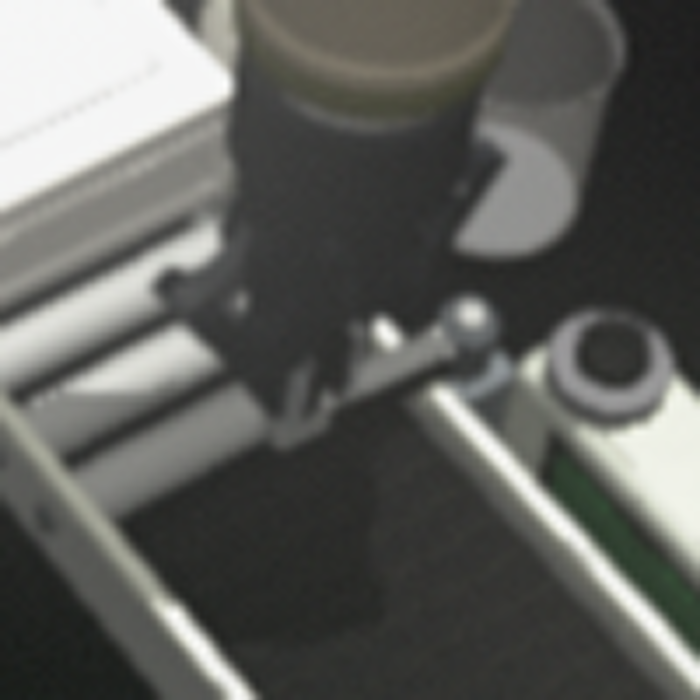

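>>> arm_command --steps "0.0075 0.001 0 0 0 0 1;0.0146 0.0028 0 0 0 0 1;0.021 0.005 0 0 0 0 1;0.0275 0.0083 0 0 0 0 1;0.033 0.012 0 0 0 0 1;0.039 0.0162 0 0 0 0 1;0.0442 0.021 0 0 0 0 1;0.0487 0.0262 0 0 0 0 1;0.053 0.032 0 0 0 0 1;0.0563 0.0379 0 0 0 0 1;0.059 0.0444 0 0 0 0 1;0.0614 0.051 0 0 0 0 1;0.063 0.0578 0 0 0 0 1;0.0637 0.0647 0 0 0 0 1;0.0638 0.07 0 0 0 0 1;0.0638 0.0731 0 0 0 0 1;0.0638 0.0731 0 0 0 0 1" --force 20

```text
clock: 34.0
position: [0.6593, -0.0797, 0.0837]
ee_rot: [-0.001, 0.706, 0.708, 0.001]
contact_force: [-1.0, 4.5, -0.7]
finger_gap: 0.178
```

```bash
python3 look.py 17 270,180,400,300,6 -
```

```text
clock 34.05
position [ 0.6592 -0.0797  0.0838]
ee_rot [-0.001   0.7065  0.7077  0.0008]
contact_force [-1.4196  5.472  -0.6068]
finger_gap 0.1758
```

View pics/s17.png

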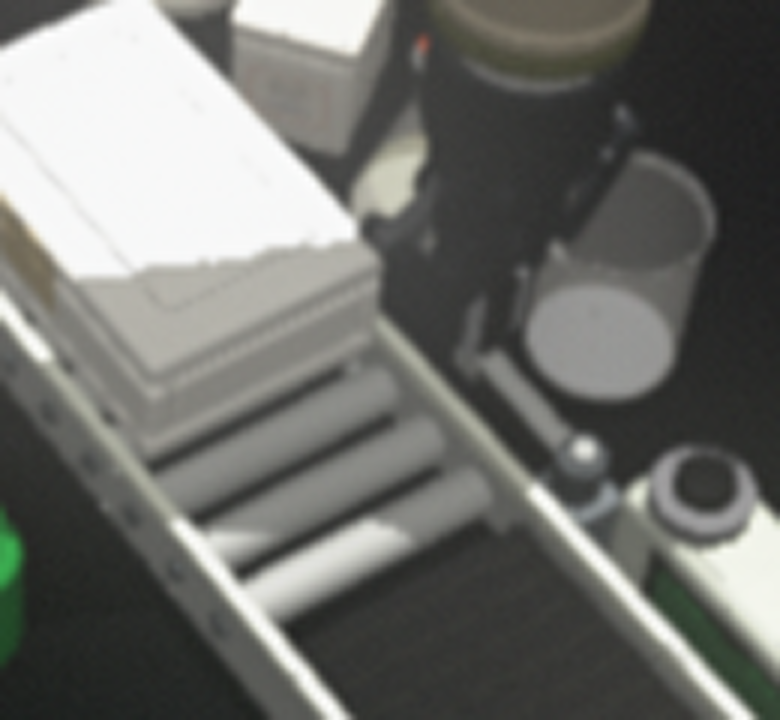

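>>> arm_command --steps "0 0 0 0 0 0 0.58;0 0 0 0 0 0 0.58;0 0 0 0 0 0 0.58;0 0 -0.02 0 0 0 0.58;0 0 -0.06 0 0 0 0.5;0 0 -0.1 0 0 0 0.3;0.04 -0.012 -0.12 0 0 0 0.3;0.085 -0.025 -0.13 0 0 0 0.3;0.13 -0.037 -0.13 0 0 0 0.3;0.175 -0.05 -0.13 0 0 0 0.3;0.22 -0.063 -0.13 0 0 0 0.3;0.26 -0.072 -0.13 0 0 0 0.3;0.275 -0.072 -0.13 0 0 0 0.3;0.275 -0.072 -0.1 0 0 0 0.3;0.275 -0.072 -0.08 0 0 0 0.3;0.275 -0.072 -0.08 0 0 0 0.3"

```text
clock: 35.65
position: [0.5859, 0.192, 0.1618]
ee_rot: [-0.0, 0.707, 0.707, -0.002]
contact_force: [-0.6, 0.2, -0.3]
finger_gap: 0.7
```

```bash
python3 look.py 18 200,120,400,300,4 -
python3 - <<'E'
from h import *
t=load("pics/top14.npz")
f=lambda u,v,z:rayz(t,235+u/4-.4,135+v/4-.4,z).round(4)[:2]
print("pan entry",f(451,300,.045),"pan end",f(722,300,.045),"stop plate face",f(738,300,.09),f(738,300,.06))
X=cloud(t);print("plate z",X[190:232:6,417:424,2].round(3))
E
```

```text
clock 35.7
position [0.5867 0.1918 0.1632]
ee_rot [-0.      0.7073  0.7069 -0.0009]
contact_force [-0.286  -0.8709  0.3006]
finger_gap 0.7005
pan entry [ 0.5737 -0.1401] pan end [ 0.5753 -0.3565] stop plate face [ 0.5682 -0.3556] [ 0.573  -0.3648]
plate z [[ 6.300e-02  6.600e-02  7.300e-02  7.200e-02  7.800e-02  0.000e+00
   1.000e-03]
 [ 7.300e-02  7.400e-02  7.900e-02  7.800e-02  7.600e-02  8.000e-03
  -0.000e+00]
 [ 5.500e-02  6.600e-02  7.500e-02  7.000e-02  8.100e-02  1.000e-03
  -4.000e-03]
 [ 5.700e-02  6.200e-02  7.900e-02  7.600e-02  7.500e-02  2.000e-03
  -7.000e-03]
 [ 5.600e-02  6.600e-02  7.600e-02  8.000e-02  7.400e-02 -3.000e-03
   1.000e-03]
 [ 6.600e-02  6.400e-02  7.500e-02  1.461e+00  7.500e-02  2.000e-03
  -7.000e-03]
 [ 6.500e-02  6.700e-02  7.500e-02  8.000e-02  8.000e-02  7.300e-02
  -2.000e-03]]
```

View pics/s18.png

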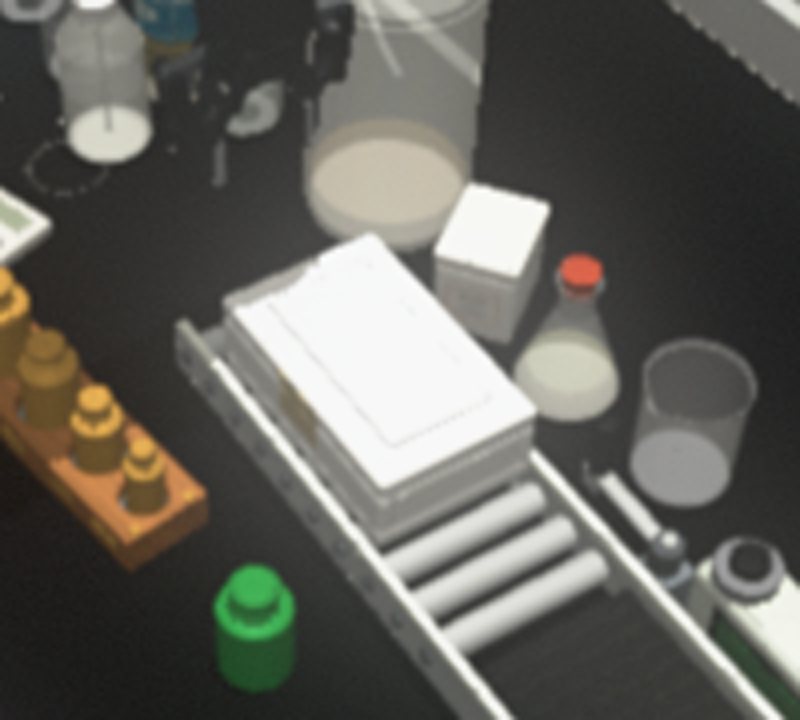

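>>> arm_command --steps "0 -0.002 0.04 0 0 0 0.3;0 -0.002 0.07 0 0 0 0.3;0 -0.002 0.09 0 0 0 0.3;0 -0.002 0.1 0 0 0 0.3;-0.015 -0.002 0.1 0 0 0 0.3;-0.025 -0.002 0.1 0 0 0 0.3;-0.032 -0.003 0.1 0 0 0 0.3;-0.038 -0.003 0.1 0 0 0 0.3;-0.042 -0.003 0.1 0 0 0 0.3;-0.042 -0.003 0.1 0 0 0 0.3"

```text
clock: 36.7
position: [0.5841, 0.1501, 0.0643]
ee_rot: [0.0, 0.707, 0.707, 0.0]
contact_force: [-0.1, -1.2, 0.5]
finger_gap: 0.698
```

```bash
python3 look.py 19 170,150,350,290,4 -;python3 cart.py 19
```

```text
clock 36.75
position [0.5839 0.1505 0.064 ]
ee_rot [1.000e-04 7.070e-01 7.072e-01 1.000e-04]
contact_force [0.6577 0.1005 0.1068]
finger_gap 0.699
19 scene plane [0.001 0.003 0.107] rect [array([582.7,  40.1]), array([186.4, 116.8]), np.float64(88.0)]
```

View pics/s19.png

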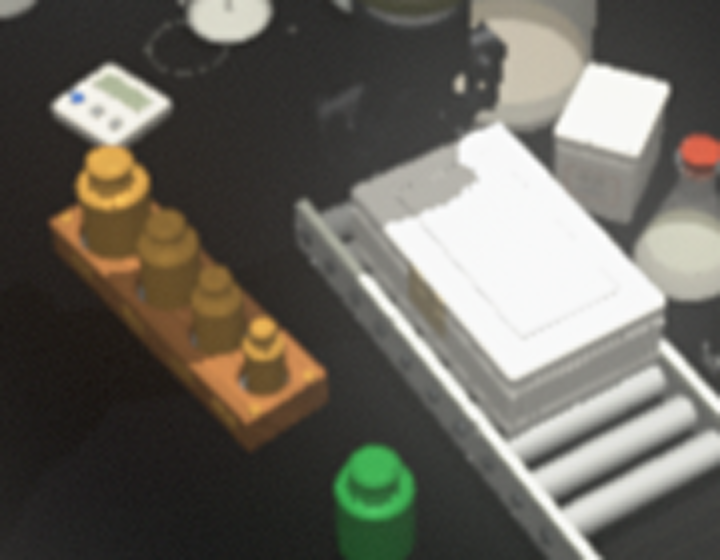

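>>> arm_command --steps "-0.01 0 0 0 0 0 0.3;-0.025 -0.001 0 0 0 0 0.3;-0.04 -0.0015 0 0 0 0 0.3;-0.057 -0.002 0 0 0 0 0.3;-0.074 -0.003 0 0 0 0 0.3;-0.091 -0.0035 0 0 0 0 0.3;-0.108 -0.004 0 0 0 0 0.3;-0.125 -0.0045 0 0 0 0 0.3;-0.142 -0.005 0 0 0 0 0.3;-0.159 -0.006 0 0 0 0 0.3;-0.176 -0.0065 0 0 0 0 0.3;-0.193 -0.007 0 0 0 0 0.3;-0.21 -0.008 0 0 0 0 0.3;-0.225 -0.0085 0 0 0 0 0.3;-0.238 -0.009 0 0 0 0 0.3;-0.248 -0.009 0 0 0 0 0.3;-0.256 -0.0095 0 0 0 0 0.3;-0.262 -0.01 0 0 0 0 0.3;-0.266 -0.01 0 0 0 0 0.3;-0.268 -0.01 0 0 0 0 0.3"

```text
clock: 38.75
position: [0.5739, -0.1171, 0.0637]
ee_rot: [-0.0, 0.707, 0.707, 0.0]
contact_force: [0.2, 2.1, -0.5]
finger_gap: 0.702
```

```bash
python3 look.py 20 270,180,450,320,4 -;python3 cart.py 20
```

```text
clock 38.8
position [ 0.574  -0.1173  0.0638]
ee_rot [ 0.      0.7069  0.7073 -0.    ]
contact_force [-0.5804  1.055   0.4629]
finger_gap 0.7004
20 scene plane [0.001 0.004 0.107] rect [array([ 571.8, -225.9]), array([185.2, 115.9]), np.float64(88.6)]
```

View pics/s20.png

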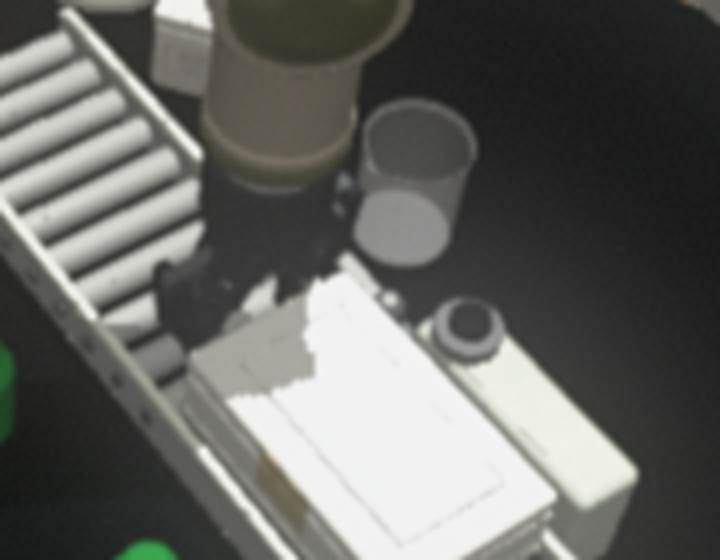

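>>> arm_command --steps "-0.01 0 0 0 0 0 0.3;-0.02 -0.001 0 0 0 0 0.3;-0.027 -0.001 0 0 0 0 0.3;-0.031 -0.001 0 0 0 0 0.3;-0.034 -0.001 0 0 0 0 0.3;-0.034 -0.001 0 0 0 0 0.3"

```text
clock: 39.4
position: [0.5731, -0.1518, 0.0639]
ee_rot: [0.0, 0.707, 0.707, 0.0]
contact_force: [0.3, 0.4, -1.0]
finger_gap: 0.704
```

>>> arm_command --steps "-0.003 0 0 0 0 0 0.3;-0.006 0 0 0 0 0 0.3;-0.006 0 0 0 0 0 0.3"

```text
clock: 39.7
position: [0.573, -0.155, 0.0638]
ee_rot: [-0.001, 0.707, 0.708, 0.001]
contact_force: [-0.1, 10.4, 4.1]
finger_gap: 0.702
```

>>> arm_command --steps "-0.003 0 0 0 0 0 0.3;-0.003 0 0 0 0 0 0.3"

```text
clock: 39.9
position: [0.573, -0.155, 0.0638]
ee_rot: [-0.003, 0.706, 0.708, 0.002]
contact_force: [-0.5, 18.0, 8.0]
finger_gap: 0.696
```

```bash
python3 look.py 21 270,180,450,340,4 -;python3 cart.py 21
```

```text
clock 39.95
position [ 0.573  -0.155   0.0638]
ee_rot [-0.003   0.7059  0.7083  0.0017]
contact_force [-0.5463 18.3782  7.4933]
finger_gap 0.6992
21 scene plane [-0.002  0.004  0.107] rect [array([ 570.6, -263.8]), array([185.1, 115.8]), np.float64(88.6)]
```

View pics/s21.png

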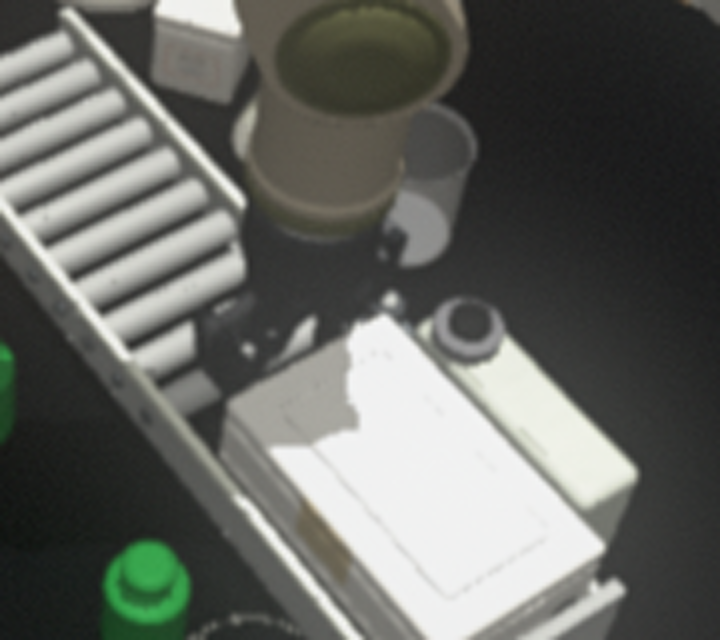

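>>> arm_command --steps "0.01 0 0 0 0 0 0.3;0.025 0 0 0 0 0 0.3;0.045 0 0 0 0 0 0.3;0.06 0 -0.03 0 0 0 0.4;0.07 0.02 -0.07 0 0 0 0.58;0.076 0.05 -0.1 0 0 0 0.58;0.0755 0.084 -0.1 0 0 0 0.58;0.0755 0.086 -0.1 0 0 0 0.58;0.0755 0.086 -0.07 0 0 0 0.58;0.0755 0.086 -0.07 0 0 0 0.58;0.0755 0.086 -0.07 0 0 0 0.58"

```text
clock: 41.05
position: [0.658, -0.0848, 0.1333]
ee_rot: [-0.001, 0.707, 0.707, -0.001]
contact_force: [0.6, 0.3, -0.2]
finger_gap: 0.423
```

```bash
python3 look.py 22 270,180,450,340,4 -;python3 cart.py 22
```

```text
clock 41.1
position [ 0.6586 -0.085   0.1341]
ee_rot [-0.000e+00  7.071e-01  7.071e-01 -4.000e-04]
contact_force [ 0.7549 -0.4509 -0.2252]
finger_gap 0.4178
22 scene plane [0.003 0.001 0.106] rect [array([ 570.6, -263.4]), array([185.2, 115.8]), np.float64(88.5)]
```

View pics/s22.png

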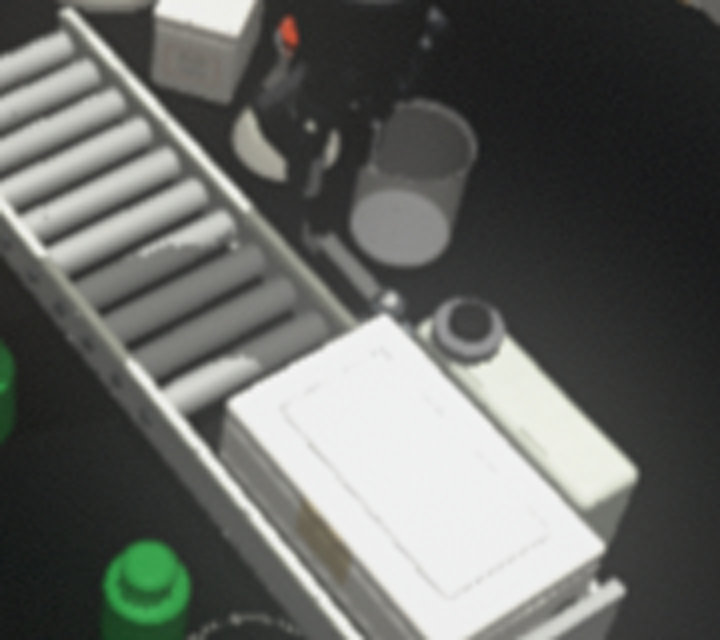

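>>> arm_command --steps "0.0045 0 0.015 0 0 0 0.58;0.0045 0 0.03 0 0 0 0.58;0.0045 0 0.042 0 0 0 0.58;0.0045 0 0.05 0 0 0 0.58;0.0045 0 0.05 0 0 0 0.58;0.0045 0 0.05 0 0 0 1;0.0045 0 0.05 0 0 0 1;0.0045 0 0.05 0 0 0 1;0.0045 0 0.05 0 0 0 1" --force 20

```text
clock: 42.0
position: [0.6592, -0.0805, 0.0841]
ee_rot: [0.0, 0.707, 0.707, 0.0]
contact_force: [0.6, -1.6, -1.2]
finger_gap: 0.181
```

>>> arm_command --steps "-0.0002 -0.005 0 0 0 0 1;-0.0004 -0.0095 0 0 0 0 1;-0.0014 -0.0165 0 0 0 0 1;-0.0027 -0.0232 0 0 0 0 1;-0.005 -0.03 0 0 0 0 1;-0.0078 -0.0363 0 0 0 0 1;-0.0115 -0.0423 0 0 0 0 1;-0.0154 -0.048 0 0 0 0 1;-0.02 -0.0533 0 0 0 0 1;-0.0251 -0.058 0 0 0 0 1;-0.0307 -0.0622 0 0 0 0 1;-0.0366 -0.0659 0 0 0 0 1;-0.043 -0.069 0 0 0 0 1;-0.0495 -0.0714 0 0 0 0 1;-0.0563 -0.0731 0 0 0 0 1;-0.06 -0.0738 0 0 0 0 1;-0.0632 -0.0742 0 0 0 0 1;-0.0655 -0.0744 0 0 0 0 1;-0.0655 -0.0744 0 0 0 0 1"

```text
clock: 43.9
position: [0.5846, -0.1464, 0.0838]
ee_rot: [0.0, 0.707, 0.707, -0.0]
contact_force: [3.4, 1.2, 2.2]
finger_gap: 0.18
```

>>> arm_command --steps "-0.0015 0 0 0 0 0 1;-0.003 0 0 0 0 0 1;-0.003 0 0 0 0 0 1"

```text
clock: 44.2
position: [0.5844, -0.1486, 0.0838]
ee_rot: [-0.0, 0.707, 0.707, -0.0]
contact_force: [3.2, 2.3, 3.6]
finger_gap: 0.177
```

```bash
python3 look.py 23 290,200,420,310,6 -;python3 cart.py 23
```

```text
clock 44.25
position [ 0.5844 -0.1486  0.0838]
ee_rot [-1.000e-04  7.069e-01  7.074e-01 -1.000e-04]
contact_force [2.8129 3.6079 4.0022]
finger_gap 0.1791
23 scene plane [0.002 0.003 0.107] rect [array([ 570.6, -263.3]), array([185.4, 115.8]), np.float64(88.5)]
```

View pics/s23.png

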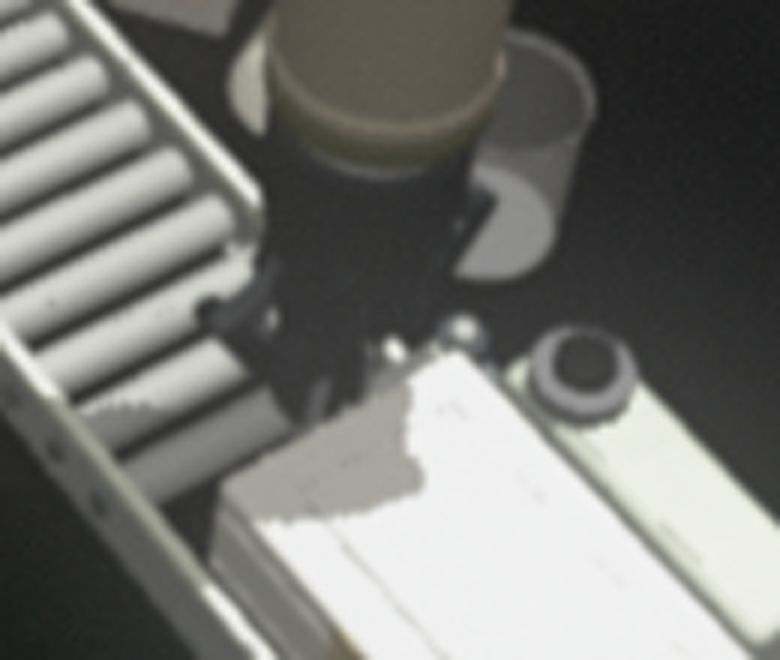

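>>> arm_command --steps "-0.0015 0 0 0 0 0 1;-0.0015 0 0 0 0 0 1;-0.0015 0 0 0 0 0 1"

```text
clock: 44.55
position: [0.5844, -0.1502, 0.0838]
ee_rot: [-0.0, 0.707, 0.707, -0.0]
contact_force: [2.1, 3.7, 3.7]
finger_gap: 0.181
```

>>> arm_command --steps "0.001 0 0 0 0 0 0.58;0.001 0 0 0 0 0 0.58;0.001 0 0 0 0 0 0.58;0.001 0 -0.02 0 0 0 0.58;0.001 0 -0.06 0 0 0 0.58;0.001 0 -0.11 0 0 0 0.58;0.001 0 -0.15 0 0 0 0.58;-0.04 -0.05 -0.17 0 0 0 0.58;-0.09 -0.08 -0.18 0 0 0 0.58;-0.14 -0.09 -0.18 0 0 0 0.58;-0.19 -0.09 -0.18 0 0 0 0.58;-0.22 -0.09 -0.18 0 0 0 0.58;-0.22 -0.09 -0.18 0 0 0 0.58;-0.22 -0.09 -0.18 0 0 0 0.58"

```text
clock: 45.95
position: [0.4933, -0.372, 0.2634]
ee_rot: [-0.0, 0.708, 0.706, -0.0]
contact_force: [0.3, 1.2, 0.2]
finger_gap: 0.418
```

```bash
python3 look.py 24 160,150,430,350,3 190,135,440,285,3;python3 cart.py 24
python3 - <<'E'
from h import *
t=load("pics/top24.npz");s=load("pics/scene24.npz")
crop(s,"pics/sb.png",325,220,395,290,10)
for i,(x,y) in {1:(.4155,.2567),2:(.4218,.1946),3:(.4269,.1403),4:(.432,.0919)}.items():
    print(i,[(np.round(a,4),round(b,2)) for a,b in (fitw(c,x,y,.018,*WS[i],lo=(18,170,30)) for c in(t,s))])
E
```

```text
clock 46.05
position [ 0.4946 -0.369   0.2632]
ee_rot [-8.000e-04  7.068e-01  7.074e-01  1.000e-04]
contact_force [ 0.7391  0.1775 -0.0206]
finger_gap 0.4231
24 top plane [ 0.    -0.001  0.108] rect [array([ 574.8, -258.8]), array([184.6, 116. ]), np.float64(88.4)]
24 scene plane [0.006 0.002 0.106] rect [array([ 570.5, -263.6]), array([186.1, 116.5]), np.float64(88.5)]
1 [(array([0.4183, 0.2579]), np.float64(0.35)), (array([0.4095, 0.2507]), np.float64(1.0))]
2 [(array([0.4243, 0.1955]), np.float64(0.37)), (array([0.4158, 0.1886]), np.float64(1.0))]
3 [(array([0.4288, 0.1403]), np.float64(0.44)), (array([0.4209, 0.1343]), np.float64(1.0))]
4 [(array([0.4349, 0.0934]), np.float64(0.52)), (array([0.426 , 0.0859]), np.float64(1.0))]
```

View pics/s24.png

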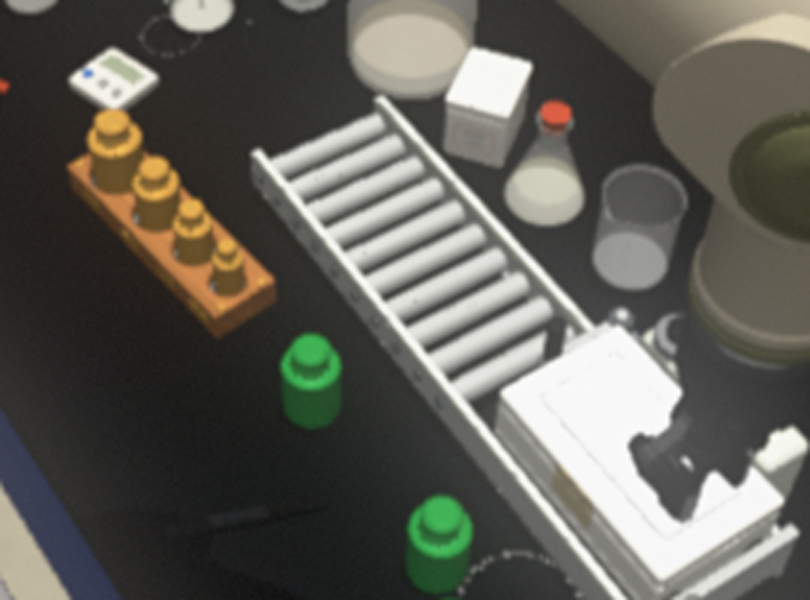

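View pics/t24.png

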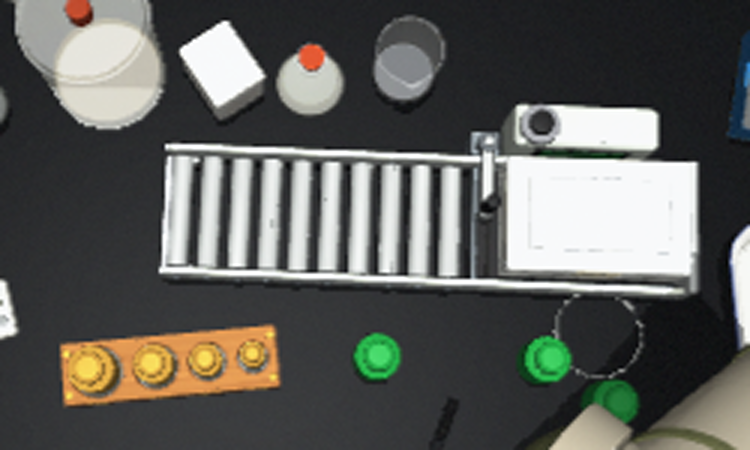

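View pics/sb.png

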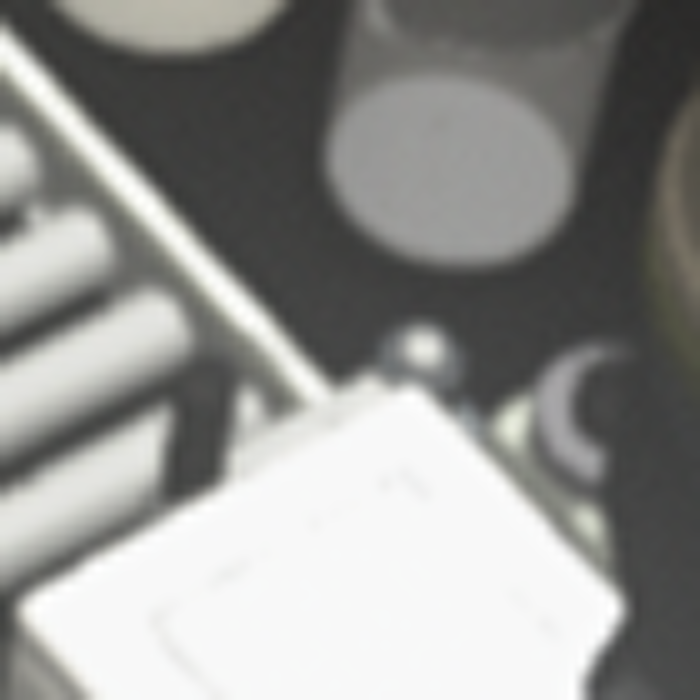

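```bash
python3 -c "
from cell import robot
print(robot.sign_off())"
```

```text
the job is handed in; nothing more can be done
None
```

All the steps are done and I have handed the job in at about 46 s on the robot's clock. The sign-off gives no verdict, so what follows is from my own checks.

- **Weights:** All four brass weights were on the pan. I put each one upright in its own well, and their feet came down to within about 1 mm of the well floor. The green lookalikes were left alone.
- **Zero key:** With the pan empty I pressed it down and let it go. I pressed it a second time, 3 mm further towards the robot, because the first press showed a sideways force. Both presses stopped at the same depth, with the force rising past 5 N to about 28 N, which fits the key being fully down.
- **Carton:** After I swung the stop arm back, I pushed the carton to the end stop, where the push force rose to 18 N without further movement. It had been knocked about 4 mm sideways on the rollers earlier but stayed flat. In the last pictures it lies flat and has not moved since the push.
- **Stop arm:** I closed it behind the carton. From the grip post's position the joint is within about 0.05 rad of closed. I felt no hard stop, so this rests on geometry.

In the final pictures the robot is clear of everything and the bystanders visible there look unmoved.

- **Camera difference:** The two cameras differed by about 2 mm on the weights and wells, and by about 5 mm on the carton. I averaged them for the weights and wells.
- **Failed check:** The final automatic fit of the seated weights was unusable, especially in the scene view. That they are seated is judged from the pictures and the placing heights.

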